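# Set a stepped spindle up for a run-out check

### The arm

A 6-joint arm with a two-finger parallel gripper is mounted at the origin on a cart in front of the work surface, level with it; the furniture and walls round the work are solid. World frame = base frame: x ahead of the robot, y to its left, z up, the work surface at z = 0. Lengths are in m, angles in rad, forces in N, time in s.
With the tool pointing down it reaches from about 0.25 to 0.725 m from the base axis. Payload 4 kg.
Tool frame: the origin (TCP) lies between the finger pads; the fingertips stand 22 mm ahead of it and the grasp point (between the pads) lies 3 mm ahead of it; z points along the fingers, y is the direction in which the jaws open and shut (so a half turn about z gives the same grasp; the last joint's range is limited). The gripper opens to 85 mm and grips with 20 to 120 N. Pads are 22 mm wide; open, the fingers measure 114 mm over their backs; the gripper's body (76 mm by 85 mm) begins 54 mm behind the grasp point. The pads swing forward as they close: fully open they stand 13 mm farther back than shut.
Start: joints at [-1.158, 0.241, 0.005, 1.335, 0, 1.571], TCP at [0.201, -0.458, 0.253] pointing down, gripper open.
Joint ranges: [-2.72, 2.72], [-1.05, 1.87], [-1.09, 1.28], [-1.99, 2.15], [-1.42, 1.44], [-3.14, 3.14]. Speed limits (rad/s): [2.79, 2.79, 3.14, 3.14, 3.14, 3.14].

### API

Orientations are given as [roll, pitch, yaw] about the fixed x, y, z axes, in that order (R = Rz(yaw) Ry(pitch) Rx(roll)).
In Python, from plant import * gives the robot as it stands. The module is installed in compiled form; this text tells all that it offers.
- The arm moves only by the tool drive_tool, never from a script. Its argument "steps" is a list of rows, each a list of 5 numbers: the shift along the tool's x, y, z in mm, then the turn about the tool's z in rad, then the finger opening in mm, from 0 to 85.4. A call has 1 to 8 rows; each row is the pose to reach, as a shift and turn from the pose commanded when the call began, along the tool's axes at that moment; what a row does not reach only later rows make up. A row lasts 1/10 s, in which the tool goes at most 50 mm and 8.59 degrees, less where a joint would pass 70% of its speed; a pose out of reach is approached as far as the arm can. A call with a gripper value outside its range is refused whole. The fingers move at their own pace and stop on an object; "grip_force" is the grip in N (left out, the last holds). Time passes only in rows, so rows that repeat a pose let the fingers close. It gives the time, the measured TCP pose, the force and the opening at its end, in the units of the state.
- read_state(): the state, without advancing time (a new reading comes with each control period).
- camera(name): name is "side" or "top" or "wrist"; returns (picture, depth): 420x560x3 uint8, red, green, blue; 420x560 float32, m along the optical axis (not along the pixel's ray), 0 where there is no reading.
- get_calibration(name): a dict with "fovy" (degrees; the focal length in pixels is half the picture's height over the tangent of half this angle, whatever the lens; pixels are square), "cx", "cy" (the principal point, pixels), "pose" (4x4, takes a point from camera to world coordinates). Camera axes: x right, y down, z forward; pixel columns grow to the right and rows downward; lengths in m; the calibration is good to about 2 mm. A picture is of the moment at which its call begins: read the wrist's pose just before it. get_calibration takes no time and is no camera call; for the wrist camera it gives the pose at the moment of the call.
- close_job(): hands the job in, once; it reports no verdict.
Trained networks look in the newest picture that a camera, given by its name, has taken for a name from the list of things; names that differ only in an ending like _2 or _b are one class to them, and where a whole thing is asked for, a point or a joint stands for the part that bears it (a point fixed in the world has none). Each returns a list of dicts, best first, with "p" (0 to 1); they miss things now and then, are a little off and sometimes report something else, mostly with a low value. They report only what shows in the picture. A call takes as long as a camera call. They do not tell look-alikes from the thing itself.
- search_frame(target, camera): "pixel" ([row, column] in pixels, amid what is visible of it).
- landmark_of(target, camera): "pixel" ([row, column] in pixels: a listed point, or the origin of a listed thing).
The state is a dict: "time": time; "qpos": joint angles; "joint_vel": joint speeds; "joint_efforts": joint torques, N m; "eef_pos": TCP position; "ee_rot": TCP orientation; "wrist_force": force on the tool from outside, world axes, zero at the start; "wrist_torque": the same for the moment, N m; "opening": finger opening in m.
Only numpy, scipy, OpenCV 4.12 (cv2) and the standard library are available. Lean on these libraries where they do the work, as an engineer would, in place of code of your own. Each camera call takes 0.05 s, during which the arm holds its last target.

### The job

Set the stepped spindle up for a run-out check on the granite plate. Stand one vee block straight on the plate and the other on the steel packing plate, squarely on it, so that the spindle, laid in the two vees by its journals, lies level from left to right, parallel to the plate's front edge, with its thin end to the left on the packed-up block. Then stand the dial gauge on the plate behind the spindle (on the side away from the robot), upright, with its plunger resting on the middle of the spindle's wide centre land and pushed in a little, and leave everything standing free.

Things in the scene. Friction and masses are not known exactly. Their poses are not given: they have to be found in the camera images.
- surface_plate: Grey granite surface plate lying on the bench, fixed; 180 mm deep (its x) by 200 mm long (its y, left-right) by 25 mm thick on short rubber feet, flat top at 25 mm. Origin at the centre of its underside; x points away from the robot, y to the left. The spindle belongs over its front half, so that the gauge's base has room behind.
- packing: Ground steel packing plate lying flat, 60 mm (its x) by 44 mm (its y) by 12 mm thick, two small dark holes along its long middle line; 0.2 kg. Origin at the centre of its underside, z up. It goes flat on the granite under one vee block, its long side across the spindle; best gripped across the 44 mm by the fingertips.
- vee_a: One of two identical, interchangeable steel vee blocks, upright: 50 mm across the vee (its x), 30 mm along the vee (its y, the way a shaft lies), 37 mm high, 0.3 kg. The 90-degree vee opens 34 mm wide at the top; its flanks would meet 20 mm above the underside, so a journal of radius r lies with its axis 20 mm + 1.414 r above the underside. Origin at the underside's centre. Grip across 50 mm.
- vee_b: The other vee block, the same in every way as vee_a.
- shaft: Stepped steel spindle, 0.4 kg, lying level in the grey tray. Origin on its axis amid the wide centre land; y runs along it to the thin end (x, z may be rolled). Along y: thin journal, 13 mm diameter, +13 to +65 mm; land, 36 mm, -13 to +13; thick journal, 30 mm, -65 to -13; flange, 36 mm, -73 to -65. Vee blocks go under the journals' middles, 39 mm from the origin. Grip across the land.
- thin_end (a point): Centre of the end face of the spindle's thin journal, 65 mm along the spindle's y from its origin.
- dial_stand: Dial gauge on a loose stand, 0.7 kg, 185 mm high. Dark base 60 x 50 x 30 mm, from 22 mm before (-x) to 38 mm behind (+x) the post. Round steel post, 12 mm diameter, free to grip from 120 to 185 mm up. An arm at 105 mm carries the 42 mm dial to -x, 62 to 84 mm from the post, face to -x, plunger pointing down. Origin on the post axis at the underside; x points from gauge to post.
- plunger_tip (a point): Lowest point of the gauge's ball-ended plunger (ball 6 mm diameter). Unpressed it is 55 mm above the underside of the stand and 72 mm from the post axis, on the stand's -x.
- plunger (a joint): How far the gauge's plunger is pushed in, in m: 0 free to 0.010 fully in; a light spring (under 1 N). With the stand on the granite and the spindle level in the vees it is pushed in by about 4 mm on top of the centre land.
- tray: Grey parts tray lying on the bench, fixed; 188 mm (its x) by 129 mm (its y), floor 6 mm thick, thin walls up to 26 mm. Origin at the centre of the underside. Besides the spindle, a bronze bushing and a small gear lie in its corners; they stay there.
There are look-alikes about, which are no part of the job. Leave any purple or yellow look-alike of the vee_a alone.

How it is judged:
On the way, in this order (a step that is already met when the one before it is completed fails the run):
1. one vee block stands on the granite plate and the other on the packing plate on the granite, in line and the spindle's journals apart (height (world z) of packing between 0.0235 and 0.0275 m and x of packing in the frame of surface_plate between -0.075 and 0.075 m and y of packing in the frame of surface_plate between -0.09 and 0.09 m and angle between packing's own z axis and vertical below 0.05 rad and horizontal distance between vee_a and vee_b between 0.058 and 0.102 m and angle between the x axis of vee_a and the x axis of vee_b, either way round below 0.2 rad and ((height (world z) of vee_a between 0.0355 and 0.0395 m and angle between each of vee_a, vee_b's own z axis and vertical below 0.05 rad and horizontal distance between vee_a and packing below 0.012 m and height (world z) of vee_b between 0.0235 and 0.0275 m and x of vee_b in the frame of surface_plate between -0.075 and 0.075 m and y of vee_b in the frame of surface_plate between -0.09 and 0.09 m) or (height (world z) of vee_b between 0.0355 and 0.0395 m and angle between each of vee_b, vee_a's own z axis and vertical below 0.05 rad and horizontal distance between vee_b and packing below 0.012 m and height (world z) of vee_a between 0.0235 and 0.0275 m and x of vee_a in the frame of surface_plate between -0.075 and 0.075 m and y of vee_a in the frame of surface_plate between -0.09 and 0.09 m))), for 0.2 s.
2. the spindle lies level in both vees, thin end to the left on the packed-up block (height (world z) of packing between 0.0235 and 0.0275 m and x of packing in the frame of surface_plate between -0.075 and 0.075 m and y of packing in the frame of surface_plate between -0.09 and 0.09 m and angle between packing's own z axis and vertical below 0.05 rad and horizontal distance between vee_a and vee_b between 0.058 and 0.102 m and angle between the x axis of vee_a and the x axis of vee_b, either way round below 0.2 rad and ((height (world z) of vee_a between 0.0355 and 0.0395 m and angle between each of vee_a, vee_b's own z axis and vertical below 0.05 rad and horizontal distance between vee_a and packing below 0.012 m and height (world z) of vee_b between 0.0235 and 0.0275 m and x of vee_b in the frame of surface_plate between -0.075 and 0.075 m and y of vee_b in the frame of surface_plate between -0.09 and 0.09 m and y of vee_a in the frame of shaft between 0.027 and 0.051 m and y of vee_b in the frame of shaft between -0.051 and -0.027 m) or (height (world z) of vee_b between 0.0355 and 0.0395 m and angle between each of vee_b, vee_a's own z axis and vertical below 0.05 rad and horizontal distance between vee_b and packing below 0.012 m and height (world z) of vee_a between 0.0235 and 0.0275 m and x of vee_a in the frame of surface_plate between -0.075 and 0.075 m and y of vee_a in the frame of surface_plate between -0.09 and 0.09 m and y of vee_b in the frame of shaft between 0.027 and 0.051 m and y of vee_a in the frame of shaft between -0.051 and -0.027 m)) and height (world z) of shaft between 0.064 and 0.0685 m and angle between shaft's own y axis and vertical between 1.5359 and 1.6057 rad and angle between the y axis of shaft and the y axis of surface_plate, either way round below 0.14 rad and x of shaft in the frame of surface_plate between -0.065 and 0.02 m and y of shaft in the frame of surface_plate between -0.04 and 0.04 m and y of thin_end in the frame of surface_plate above 0 m), for 0.2 s.
At the end, for the whole second after the job is handed in: Vee blocks on packing (within 12 mm) and granite, 27-51 mm out under the journals; spindle seated, level within 2 degrees, along the plate within 8, thin end left on the packed block; stand behind, upright, tip within 11 mm of the land's middle, pressed 1-8 mm; all at rest (all of step 2 and height (world z) of dial_stand between 0.0235 and 0.0275 m and x of dial_stand in the frame of surface_plate between 0 and 0.085 m and angle between dial_stand's own z axis and vertical below 0.03 rad and horizontal distance between plunger_tip and shaft below 0.011 m and value of joint plunger between 0.001 and 0.008 m and linear speed of each of packing, vee_a, vee_b, shaft, dial_stand below 0.01 m/s); the robot touches nothing.
It also fails if it takes over 131 s, if anything falls off the work surface, if the arm or the gripper's body presses on something with over 40 N, if the wrist force passes 120 N, or if a joint passes its speed limit or range.

## Working session

There is one attempt and no reset: what is moved stays moved. The work goes in short steps, Python scripts to look and compute and a tool call to move; the robot and the scene stay as the last step left them, time stands still between calls to the robot, and variables do not carry over. Pictures are saved under pics/ and viewed, and the job is handed in when it is done.

Besides the shell and the picture viewer there is one more tool, called after "Emit:" as name([rows], argument=value, ...), one row to a line, values as JSON. drive_tool: Moves the arm, as the interface text tells. Its arguments: {"type":"object","properties":{"steps":{"type":"array"},"grip_force":{"type":"number"}},"required":["steps"]}

```bash
mkdir -p pics
cat > h.py <<'E'
from plant import *
import numpy as np, cv2
def snap(name,tag):
    im,d=camera(name)
    cv2.imwrite(f'pics/{tag}.png',im[:,:,::-1]); np.savez(f'pics/{tag}.npz',im=im,d=d,T=np.array(get_calibration(name)['pose']))
    return im,d
def K(name):
    c=get_calibration(name); f=210/np.tan(np.radians(c['fovy'])/2); return f,c['cx'],c['cy'],np.array(c['pose'])
def cloud(name,d,T=None):
    f,cx,cy,P=K(name); P=P if T is None else T
    v,u=np.mgrid[0:420,0:560]
    p=np.stack([(u-cx)/f*d,(v-cy)/f*d,d],-1)
    w=p@P[:3,:3].T+P[:3,3]; w[d==0]=np.nan
    return w
def proj(name,w):
    f,cx,cy,P=K(name); c=(np.asarray(w)-P[:3,3])@P[:3,:3]
    return c[...,1]/c[...,2]*f+cy, c[...,0]/c[...,2]*f+cx
E
python3 - <<'E'
from h import *
for n in['top','side','wrist']:
    snap(n,n+'0'); f,cx,cy,P=K(n); print(n,f,cx,cy); print(P.round(3))
s=read_state();print(s)
E
```

```text
top 538.7176972294117 273.8288778545815 201.97556918947842
[[ 0.028 -0.998  0.062  0.425]
 [-0.999 -0.026  0.028 -0.003]
 [-0.026 -0.062 -0.998  1.297]
 [ 0.     0.     0.     1.   ]]
side 490.09318039797523 287.1881739066981 211.2083001280346
[[-0.653  0.639 -0.408  0.981]
 [ 0.758  0.541 -0.364  0.443]
 [-0.012 -0.547 -0.837  1.024]
 [ 0.     0.     0.     1.   ]]
wrist 345.2927204671694 272.6917444757738 210.93796246920127
[[ 0.401 -0.876 -0.269  0.269]
 [-0.916 -0.384 -0.116 -0.427]
 [-0.002  0.293 -0.956  0.373]
 [ 0.     0.     0.     1.   ]]
{'time': 0.15, 'qpos': array([-1.15801616e+00,  2.41278550e-01,  4.06984199e-03,  1.33519221e+00,
        1.06837665e-05,  1.57081288e+00]), 'joint_vel': array([-1.70739387e-03, -8.70278895e-04,  5.49439373e-03,  6.17190720e-05,
       -8.91218299e-04,  1.09255154e-03]), 'joint_efforts': array([-4.69573642e-04, -3.72634971e+01,  2.52638483e+01,  1.23913525e-02,
       -4.71199860e-05, -4.93764006e-06]), 'eef_pos': array([ 0.20041163, -0.4576154 ,  0.25261194]), 'ee_rot': array([-3.13998806e+00, -1.06571890e-05,  4.12763597e-01]), 'wrist_force': array([-0.34559643, -0.43464414,  0.51668667]), 'wrist_torque': array([-0.00466553, -0.05190979,  0.03105814]), 'opening': 0.08545442934373369}
```

View pics/top0.png

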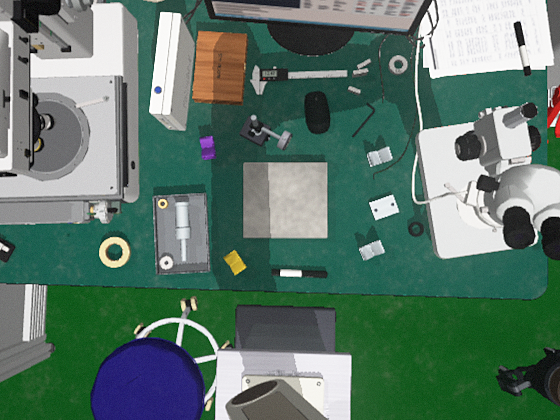

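View pics/side0.png

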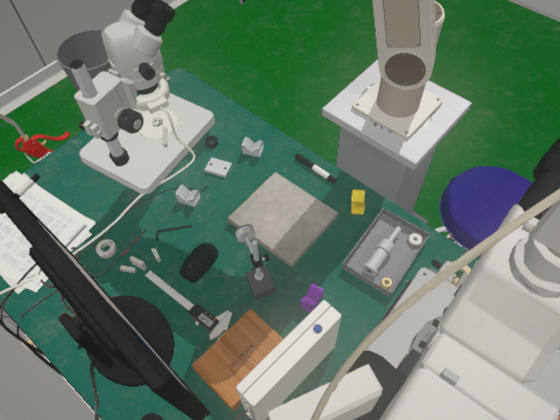

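Run:
```python
import cv2,numpy as np
im=cv2.imread('pics/top0.png')
a=cv2.resize(im[180:285,145:220],None,fx=5,fy=5,interpolation=cv2.INTER_CUBIC)
b=cv2.resize(im[135:265,345:410],None,fx=4.03846,fy=4.03846,interpolation=cv2.INTER_CUBIC)
c=cv2.resize(im[105:165,230:300],None,fx=2.2,fy=2.2,interpolation=cv2.INTER_CUBIC)
o=np.zeros((525,800,3),np.uint8);o[:a.shape[0],:a.shape[1]]=a;o[:b.shape[0],380:380+b.shape[1]]=b[:525];o[:c.shape[0],644:644+c.shape[1]]=c
cv2.imwrite('pics/c0.png',o)
```

```text
(no output)
```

View pics/c0.png

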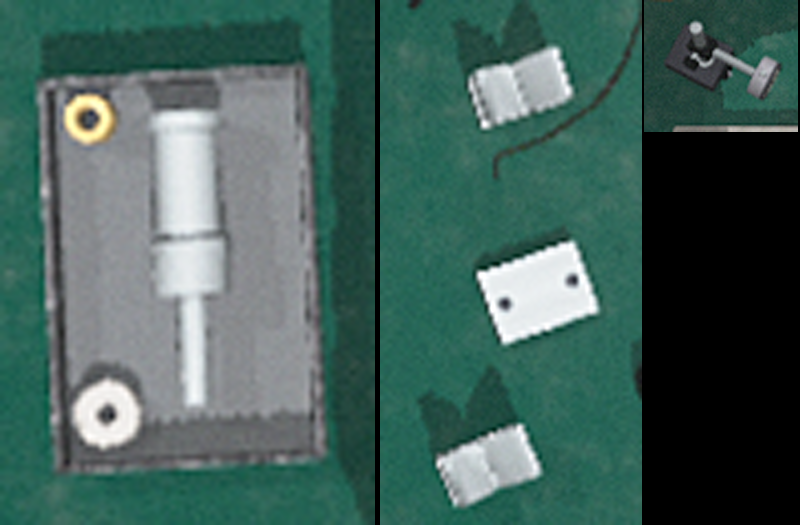

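Run:
```python
from h import *
z=np.load('pics/top0.npz');d=z['d'];w=cloud('top',d)
def blob(name,r0,r1,c0,c1,zl,zh):
    q=w[r0:r1,c0:c1].reshape(-1,3); m=(q[:,2]>zl)&(q[:,2]<zh); q=q[m]
    (cx,cy),(a,b),t=cv2.minAreaRect((q[:,:2]*1000).astype(np.float32))
    print(name,len(q),'med',q.mean(0).round(4),'rect',round(cx,1),round(cy,1),round(a,1),round(b,1),round(t,1),'z',np.percentile(q[:,2],[5,50,95]).round(4))
blob('plate',150,250,235,335,.015,.04)
blob('veeA',140,172,360,400,.02,.05)
blob('veeB',232,262,352,390,.02,.05)
blob('pack',192,222,364,404,.006,.03)
blob('shaftall',190,270,165,200,.012,.06)
blob('land',190,270,165,200,.034,.06)
blob('tray',185,280,145,215,.018,.03)
blob('standbase',105,160,235,270,.02,.04)
blob('post',105,160,225,300,.14,.22)
blob('dialarm',105,160,225,300,.07,.13)
for t in ['packing','vee_a','shaft','thin_end','dial_stand','plunger_tip']:
    snap('top','tmp')
    for r in landmark_of(t,'top')[:3]:print(t,r)
```

```text
plate 6354 med [0.5104 0.0078 0.0261] rect 501.7 7.8 197.6 197.9 1.5 z [0.022  0.0261 0.0303]
veeA 282 med [ 0.6198 -0.2125  0.0325] rect 620.2 -213.3 30.4 52.2 18.7 z [0.0222 0.0336 0.0411]
veeB 284 med [ 0.399  -0.1975  0.0324] rect 398.7 -197.7 30.4 50.4 24.6 z [0.022  0.0333 0.0407]
pack 590 med [ 0.5008 -0.227   0.0118] rect 501.2 -228.8 69.4 93.3 1.5 z [0.0064 0.0122 0.0166]
shaftall 831 med [0.4405 0.2515 0.0316] rect 430.5 252.9 180.2 82.7 0.0 z [0.0132 0.0333 0.0433]
land 390 med [0.4532 0.2492 0.0393] rect 430.8 247.9 134.4 31.4 3.9 z [0.0346 0.0394 0.0445]
tray 668 med [0.4245 0.261  0.0252] rect 425.0 252.5 187.4 129.3 4.9 z [0.0193 0.0256 0.0292]
standbase 352 med [0.6691 0.0847 0.0305] rect 673.0 80.6 68.5 50.4 63.2 z [0.0241 0.0309 0.0362]
post 49 med [0.6693 0.0764 0.1737] rect 671.1 76.4 10.2 11.7 77.9 z [0.1452 0.1812 0.1884]
dialarm 389 med [0.6485 0.0401 0.1159] rect 651.6 45.6 95.0 40.4 67.6 z [0.105  0.1158 0.1278]
packing {'pixel': [206.1, 382.9], 'p': 0.69}
vee_a {'pixel': [149.8, 208.8], 'p': 0.82}
vee_a {'pixel': [249.8, 370.7], 'p': 0.57}
vee_a {'pixel': [157.2, 379.0], 'p': 0.54}
shaft {'pixel': [234.3, 185.1], 'p': 0.8}
thin_end {'pixel': [257.9, 185.2], 'p': 0.8}
dial_stand {'pixel': [133.8, 255.9], 'p': 0.92}
```

```bash
cat >> h.py <<'E'
def ray(name,rc,z):
    f,cx,cy,P=K(name); rc=np.asarray(rc,float).reshape(-1,2)
    r=np.stack([(rc[:,1]-cx)/f,(rc[:,0]-cy)/f,np.ones(len(rc))],-1)@P[:3,:3].T
    return P[:3,3]+r*((z-P[2,3])/r[:,2])[:,None]
def rect(name,mask,z):
    n,l,st,c=cv2.connectedComponentsWithStats(mask.astype(np.uint8)); i=1+np.argmax(st[1:,4])
    rc=np.argwhere(l==i); q=ray(name,rc,z)[:,:2]*1000
    (cx,cy),(a,b),t=cv2.minAreaRect(q.astype(np.float32))
    return len(rc),q.mean(0).round(1),round(cx,1),round(cy,1),round(a,1),round(b,1),round(t,1)
E
python3 - <<'E'
from h import *
z=np.load('pics/top0.npz');d=z['d'];im=z['im'].astype(int);w=cloud('top',d)
sat=im.max(2)-im.min(2);br=im.mean(2)
def win(m,r0,r1,c0,c1):
    o=np.zeros_like(m);o[r0:r1,c0:c1]=m[r0:r1,c0:c1];return o
print('plate',rect('top',win((sat<35)&(br>70),155,245,238,334),.025))
print('pack',rect('top',win((sat<60)&(br>150),190,225,362,405),.012))
print('veeA',rect('top',win((sat<45)&(br>90),143,170,360,396),.037))
print('veeB',rect('top',win((sat<45)&(br>90),230,260,354,388),.037))
print('tray',)
zz=w[...,2]
m=win((zz>.028)&(zz<.06),195,265,172,195)
rc=np.argwhere(m);q=w[m]
A=q[:,:2];c=A.mean(0);u,s,v=np.linalg.svd(A-c);print('shaft axis',c,v[0])
ax=v[0] if v[0][0]>0 else -v[0]
t=(A-c)@ax;n=(A-c)@np.array([-ax[1],ax[0]])
for a in np.arange(-.09,.08,.005):
    k=(t>a)&(t<a+.005)
    if k.sum()>3:print(round(a+.0025,4),k.sum(),n[k].min().round(4),n[k].max().round(4),np.median(q[k,2]).round(4))
E
```

```text
plate (6514, array([509.8,   6.3]), 509.6, 6.9, 180.4, 199.6, 1.4)
pack (477, array([ 499.9, -228.5]), 499.7, -228.5, 45.5, 60.9, 21.0)
veeA (355, array([ 617.3, -211.9]), 617.6, -211.6, 35.5, 57.0, 18.9)
veeB (340, array([ 398.2, -197.2]), 397.9, -197.3, 33.4, 55.1, 23.4)
tray
shaft axis [0.44378972 0.24753867] [-0.99711752 -0.07587257]
-0.0825 9 -0.004 0.0057 0.0315
-0.0775 7 -0.0036 0.0037 0.0303
-0.0725 7 -0.0042 0.0058 0.0315
-0.0675 7 -0.0038 0.0053 0.0297
-0.0625 9 -0.0047 0.0055 0.0307
-0.0575 9 -0.0046 0.0054 0.0307
-0.0525 11 -0.0053 0.0052 0.0301
-0.0475 12 -0.0046 0.0048 0.0302
-0.0425 6 -0.003 0.0043 0.0319
-0.0375 9 -0.0057 0.0044 0.0315
-0.0325 11 -0.0054 0.0161 0.0315
-0.0275 29 -0.0152 0.0179 0.0367
-0.0225 31 -0.0173 0.0177 0.0408
-0.0175 33 -0.0156 0.0178 0.0391
-0.0125 34 -0.016 0.0173 0.04
-0.0075 30 -0.0158 0.0163 0.04
-0.0025 29 -0.0135 0.0148 0.037
0.0025 25 -0.012 0.0145 0.0367
0.0075 24 -0.012 0.0135 0.0387
0.0125 24 -0.0122 0.0138 0.0384
0.0175 24 -0.014 0.0136 0.0368
0.0225 28 -0.0127 0.014 0.0377
0.0275 26 -0.0124 0.0135 0.0373
0.0325 24 -0.0126 0.0156 0.0371
0.0375 29 -0.0128 0.0157 0.0371
0.0425 27 -0.013 0.0154 0.0374
0.0475 29 -0.0152 0.0162 0.0385
0.0525 29 -0.0154 0.0166 0.0405
```

```bash
cat >> h.py <<'E'
from scipy.spatial.transform import Rotation as Ro
def go(*targets, cmd=None):
    s=read_state(); p=np.array(s['eef_pos'])*1000; e=s['ee_rot']; R=Ro.from_euler('xyz',e).as_matrix()
    print('t',round(s['time'],2),'p',p.round(1),'rpy',np.degrees(e).round(1),'F',np.round(s['wrist_force'],1),'op',round(s['opening']*1000,1),'q',np.round(s['qpos'],2))
    for x,y,z,yaw in targets:
        d=R.T@(np.array([x,y,z])-p); t=-(np.radians(yaw)-e[2]); t=(t+np.pi)%(2*np.pi)-np.pi
        print((x,y,z,yaw),'->',d.round(1),round(t,3),'rows',round(np.linalg.norm(d)/50,1),round(abs(t)/.15,1))
E
python3 - <<'E'
from h import *
go((499.7,-228.5,120,-69),(499.7,-228.5,40,-69),(499.7,-228.5,26,-69))
E
```

```text
t 0.75 p [ 200.6 -458.   253.4] rpy [180.    0.   23.7] F [-0.8  0.3 -0.4] op 85.6 q [-1.16  0.24  0.01  1.34 -0.    1.57]
(499.7, -228.5, 120, -69) -> [366.1 -90.2 133.3] 1.617 rows 8.0 10.8
(499.7, -228.5, 40, -69) -> [366.1 -90.3 213.3] 1.617 rows 8.7 10.8
(499.7, -228.5, 26, -69) -> [366.1 -90.3 227.3] 1.617 rows 8.8 10.8
```

Emit:
drive_tool([
  [366, -90, 133, 1.617, 60],
  [366, -90, 133, 1.617, 60],
  [366, -90, 133, 1.617, 60],
  [366, -90, 133, 1.617, 60],
  [366, -90, 133, 1.617, 60],
  [366, -90, 133, 1.617, 60],
  [366, -90, 133, 1.617, 60],
  [366, -90, 133, 1.617, 60],
], grip_force=50)

```text
time: 1.55
eef_pos: [0.449, -0.2862, 0.1314]
ee_rot: [-3.095, 0.001, -0.592]
wrist_force: [-0.7, -1.0, -0.1]
opening: 0.0601
```

Run:
```python
from h import *
go((499.7,-228.5,120,-69))
```

```text
t 1.55 p [ 449.  -286.2  131.4] rpy [-177.3    0.   -33.9] F [-0.7 -1.  -0.1] op 60.1 q [-0.59  0.39 -0.12  1.06  0.05  3.14]
(499.7, -228.5, 120, -69) -> [  9.8 -75.6  14.9] 0.612 rows 1.6 4.1
```

Emit:
drive_tool([
  [10, -75, 15, -1.2, 60],
  [10, -75, 15, -1.2, 60],
  [10, -75, 15, -1.2, 60],
  [10, -75, 15, -1.2, 60],
  [10, -75, 15, -1.2, 60],
  [10, -75, 15, -1.2, 60],
  [10, -75, 15, -1.2, 60],
  [10, -75, 15, -1.2, 60],
])

```text
time: 2.35
eef_pos: [0.495, -0.2363, 0.1198]
ee_rot: [-3.125, -0.039, 0.601]
wrist_force: [0.5, 0.1, 0.2]
opening: 0.06
```

Run:
```python
from h import *
go((499.7,-228.5,120,111))
```

```text
t 2.35 p [ 495.  -236.3  119.8] rpy [-179.    -2.2   34.4] F [0.5 0.1 0.2] op 60.0 q [-0.47  0.42 -0.1   1.05  0.04  2.07]
(499.7, -228.5, 120, 111) -> [ 8.3 -3.8  0.2] -1.336 rows 0.2 8.9
```

Emit:
drive_tool([
  [0, 0, 0, -1.2, 60],
  [0, 0, 0, -1.2, 60],
  [0, 0, 0, -1.2, 60],
  [0, 0, 0, -1.2, 60],
  [0, 0, 0, -1.2, 60],
  [0, 0, 0, -1.2, 60],
  [0, 0, 0, -1.2, 60],
  [0, 0, 0, -1.2, 60],
])

```text
time: 3.15
eef_pos: [0.495, -0.2363, 0.1198]
ee_rot: [3.111, -0.03, 1.802]
wrist_force: [-0.7, -0.6, 0.1]
opening: 0.0598
```

Emit:
drive_tool([
  [0, 0, 0, -1.2, 60],
  [0, 0, 0, -1.2, 60],
  [0, 0, 0, -1.2, 60],
  [0, 0, 0, -1.2, 60],
  [0, 0, 0, -1.2, 60],
  [0, 0, 0, -1.2, 60],
  [0, 0, 0, -1.2, 60],
  [0, 0, 0, -1.2, 60],
])

```text
time: 3.95
eef_pos: [0.495, -0.2363, 0.1198]
ee_rot: [3.103, 0.018, 3.001]
wrist_force: [-0.1, 0.1, 0.2]
opening: 0.0599
```

Emit:
drive_tool([
  [0, 0, 0, -1.2, 60],
  [0, 0, 0, -1.2, 60],
  [0, 0, 0, -1.2, 60],
  [0, 0, 0, -1.2, 60],
  [0, 0, 0, -1.2, 60],
  [0, 0, 0, -1.2, 60],
  [0, 0, 0, -1.2, 60],
  [0, 0, 0, -1.2, 60],
])

```text
time: 4.75
eef_pos: [0.495, -0.2363, 0.1198]
ee_rot: [-3.139, 0.042, -2.082]
wrist_force: [-0.8, -0.5, 0.3]
opening: 0.0601
```

Emit:
drive_tool([
  [0, 0, 0, -1.2, 60],
  [0, 0, 0, -1.2, 60],
  [0, 0, 0, -1.2, 60],
  [0, 0, 0, -1.2, 60],
  [0, 0, 0, -1.2, 60],
  [0, 0, 0, -1.2, 60],
  [0, 0, 0, -1.2, 60],
  [0, 0, 0, -1.2, 60],
])

```text
time: 5.55
eef_pos: [0.495, -0.2363, 0.1198]
ee_rot: [-3.101, 0.013, -0.882]
wrist_force: [0.7, 1.6, 0.4]
opening: 0.0601
```

Run:
```python
from h import *
go((499.7,-228.5,120,111))
s=read_state();print(s['qpos'],Ro.from_euler('xyz',s['ee_rot']).as_matrix()[:,2])
```

```text
t 5.55 p [ 495.  -236.3  119.8] rpy [-177.7    0.8  -50.5] F [0.7 1.6 0.4] op 60.1 q [-0.47  0.42 -0.1   1.05  0.04 -2.73]
(499.7, -228.5, 120, 111) -> [-3.1 -8.6  0.2] -2.819 rows 0.2 18.8
[-0.46716868  0.42460611 -0.09590432  1.04600568  0.04233598 -2.72685236] [ 0.02287888  0.03586236 -0.99909481]
```

Emit:
drive_tool([
  [0, 0, 0, -0.15, 60],
  [0, 0, 0, -0.3, 60],
  [0, 0, 0, -0.45, 60],
  [0, 0, 0, -0.5, 60],
])

```text
time: 5.95
eef_pos: [0.5036, -0.2172, 0.1198]
ee_rot: [-3.117, -0.008, -0.422]
wrist_force: [0.4, -0.0, -0.2]
opening: 0.06
```

Run:
```python
from h import *
go((499.7,-228.5,120,111))
s=read_state();print(s['qpos'],Ro.from_euler('xyz',s['ee_rot']).as_matrix()[:,2])
```

```text
t 5.95 p [ 503.6 -217.2  119.8] rpy [-178.6   -0.4  -24.2] F [ 0.4 -0.  -0.2] op 60.0 q [-0.42  0.42 -0.1   1.04  0.02 -3.14]
(499.7, -228.5, 120, 111) -> [ 1.  11.9 -0.5] -2.359 rows 0.2 15.7
[-0.41978689  0.42227843 -0.09922463  1.04172998  0.02464982 -3.13987031] [ 0.01694985  0.01942577 -0.99966762]
```

Emit:
drive_tool([
  [0, 0, 0, -0.06, 60],
  [0, 0, 0, -0.09, 60],
])

```text
time: 6.15
eef_pos: [0.5128, -0.1928, 0.1198]
ee_rot: [-3.136, -0.009, -0.363]
wrist_force: [0.6, 0.6, 0.1]
opening: 0.0603
```

Run:
```python
from h import *
go((499.7,-228.5,120,-69))
s=read_state();print(s['qpos'],Ro.from_euler('xyz',s['ee_rot']).as_matrix()[:,2])
```

```text
t 6.15 p [ 512.8 -192.8  119.8] rpy [-179.7   -0.5  -20.8] F [0.6 0.6 0.1] op 60.3 q [-0.36  0.42 -0.1   1.04  0.01 -3.14]
(499.7, -228.5, 120, -69) -> [ 0.4 38.  -0.4] 0.841 rows 0.8 5.6
[-0.36263706  0.4199578  -0.10258447  1.03889513  0.00583534 -3.14117992] [ 0.01082002  0.00213592 -0.99993918]
```

Emit:
drive_tool([
  [0, 38, 0, 1.2, 60],
  [0, 38, 0, 1.2, 60],
  [0, 38, 0, 1.2, 60],
  [0, 38, 0, 1.2, 60],
  [0, 38, 0, 1.2, 60],
  [0, 38, 0, 1.2, 60],
  [0, 38, 0, 1.2, 60],
  [0, 38, 0, 1.2, 60],
])

```text
time: 6.95
eef_pos: [0.4987, -0.2295, 0.1196]
ee_rot: [-3.131, 0.002, -1.572]
wrist_force: [0.1, -0.1, 0.2]
opening: 0.0601
```

Emit:
drive_tool([
  [0, 0, 0, 1.2, 60],
  [0, 0, 0, 1.2, 60],
  [0, 0, 0, 1.2, 60],
  [0, 0, 0, 1.2, 60],
  [0, 0, 0, 1.2, 60],
  [0, 0, 0, 1.2, 60],
  [0, 0, 0, 1.2, 60],
  [0, 0, 0, 1.2, 60],
])

```text
time: 7.75
eef_pos: [0.4987, -0.2295, 0.1196]
ee_rot: [-3.14, 0.011, -2.772]
wrist_force: [-0.9, -0.7, -0.7]
opening: 0.0604
```

Emit:
drive_tool([
  [0, 0, 0, 1.2, 60],
  [0, 0, 0, 1.2, 60],
  [0, 0, 0, 1.2, 60],
  [0, 0, 0, 1.2, 60],
  [0, 0, 0, 1.2, 60],
  [0, 0, 0, 1.2, 60],
  [0, 0, 0, 1.2, 60],
  [0, 0, 0, 1.2, 60],
])

```text
time: 8.55
eef_pos: [0.4987, -0.2295, 0.1196]
ee_rot: [3.132, 0.006, 2.312]
wrist_force: [0.0, 0.2, -0.6]
opening: 0.06
```

Run:
```python
from h import *
go((499.7,-228.5,120,111),(499.7,-228.5,40,111))
snap('wrist','w1')
z=np.load('pics/w1.npz');im=z['im'].astype(int);sat=im.max(2)-im.min(2);br=im.mean(2)
print(rect('wrist',(sat<60)&(br>150),.012))
```

```text
t 8.55 p [ 498.7 -229.5  119.6] rpy [179.5   0.3 132.4] F [ 0.   0.2 -0.6] op 60.0 q [-0.43  0.42 -0.1   1.04  0.01  0.4 ]
(499.7, -228.5, 120, 111) -> [ 0.   1.4 -0.4] 0.374 rows 0.0 2.5
(499.7, -228.5, 40, 111) -> [ 0.5  0.7 79.6] 0.374 rows 1.6 2.5
(17287, array([535.1, -62.3]), 532.0, -52.4, 155.4, 69.6, 1.7)
```

View pics/w1.png

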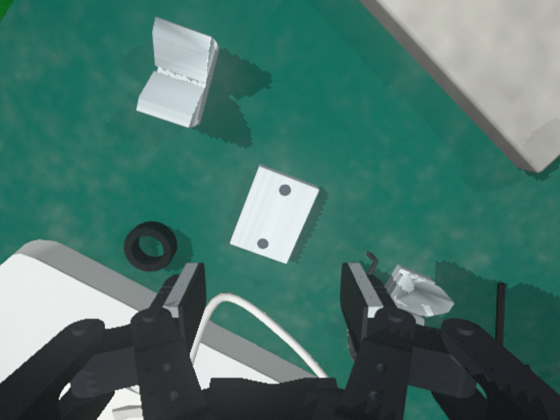

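Run:
```python
from h import *
z=np.load('pics/w1.npz');im=z['im'].astype(int);sat=im.max(2)-im.min(2);br=im.mean(2)
def win(m,r0,r1,c0,c1):
    o=np.zeros_like(m);o[r0:r1,c0:c1]=m[r0:r1,c0:c1];return o
print(rect('wrist',win((sat<60)&(br>150),155,275,215,335),.012))
print(rect('wrist',win((sat<60)&(br>120),5,140,120,225),.037))
print(proj('wrist',[[.4987,-.2295,.012],[.4997,-.2285,.012]]))
```

```text
(5039, array([ 499. , -227.1]), 499.6, -227.9, 44.0, 60.0, 20.8)
(5794, array([ 400.1, -196.3]), 400.1, -197.3, 35.0, 49.8, 23.8)
(array([217.47181867, 217.3725391 ]), array([270.5300469 , 272.56442743]))
```

Emit:
drive_tool([
  [0, 1, 40, 0.15, 60],
  [0, 1, 60, 0.3, 60],
  [0, 1, 80, 0.377, 60],
  [0, 1, 90, 0.377, 60],
  [0, 1, 94, 0.377, 60],
  [0, 1, 94, 0.377, 60],
])

```text
time: 9.2
eef_pos: [0.5004, -0.2288, 0.0256]
ee_rot: [3.131, 0.002, 1.942]
wrist_force: [-0.6, 0.2, 0.2]
opening: 0.06
```

Run:
```python
from h import *
go((499.5,-228,22,110.8))
snap('wrist','w2')
```

```text
t 9.2 p [ 500.4 -228.8   25.6] rpy [1.794e+02 1.000e-01 1.113e+02] F [-0.6  0.2  0.2] op 60.0 q [-0.43  0.53 -0.2   0.83  0.01  0.77]
(499.5, -228, 22, 110.8) -> [ 1.1 -0.6  3.6] 0.008 rows 0.1 0.1
```

View pics/w2.png

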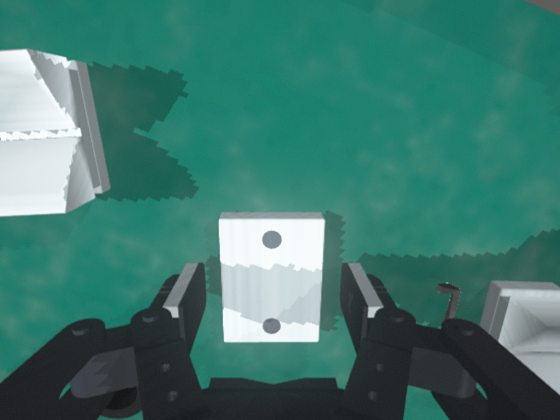

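Emit:
drive_tool([
  [1, 0, 2.5, 0.008, 60],
  [1, 0, 2.5, 0.008, 40],
  [1, 0, 2.5, 0.008, 40],
  [1, 0, 2.5, 0.008, 40],
  [1, 0, 2.5, 0.008, 40],
  [1, 0, 2.5, 0.008, 40],
], grip_force=60)

```text
time: 9.85
eef_pos: [0.5006, -0.2283, 0.0242]
ee_rot: [3.13, 0.003, 1.932]
wrist_force: [-1.2, 1.6, 6.1]
opening: 0.0423
```

Emit:
drive_tool([
  [0, 0, -10, 0, 35],
  [0, 0, -50, 0, 35],
  [0, 0, -70, 0, 35],
  [0, 0, -70, 0, 35],
])

```text
time: 10.25
eef_pos: [0.5015, -0.2293, 0.0966]
ee_rot: [3.126, 0.007, 1.932]
wrist_force: [0.7, -0.5, -1.3]
opening: 0.042
```

Run:
```python
from h import *
go((473.7,45,93,181.4),(473.7,45,50,181.4))
```

```text
t 10.25 p [ 501.5 -229.3   96.6] rpy [179.1   0.4 110.7] F [ 0.7 -0.5 -1.3] op 42.0 q [-0.43  0.45 -0.13  0.98  0.01  0.78]
(473.7, 45, 93, 181.4) -> [266.5  70.7   3. ] -1.235 rows 5.5 8.2
(473.7, 45, 50, 181.4) -> [266.8  70.1  46. ] -1.235 rows 5.6 8.2
```

Emit:
drive_tool([
  [266, 70, 0, -1.235, 35],
  [266, 70, 0, -1.235, 35],
  [266, 70, 0, -1.235, 35],
  [266, 70, 0, -1.235, 35],
  [266, 70, 0, -1.235, 35],
  [266, 70, 0, -1.235, 35],
  [266, 70, 0, -1.235, 35],
  [266, 70, 0, -1.235, 35],
])

```text
time: 11.05
eef_pos: [0.4695, 0.0467, 0.0921]
ee_rot: [3.14, 0.008, 3.141]
wrist_force: [0.6, 0.7, -2.0]
opening: 0.0422
```

Run:
```python
from h import *
snap('wrist','w3')
go((473.7,45,53,181.4),(473.7,45,49,181.4))
```

```text
t 11.1 p [469.6  46.2  92.1] rpy [ 179.9    0.5 -179.9] F [-0.  -0.2 -1.6] op 42.2 q [ 0.1   0.32 -0.34  0.9   0.    0.1 ]
(473.7, 45, 53, 181.4) -> [-3.8 -1.2 39.2] -0.023 rows 0.8 0.2
(473.7, 45, 49, 181.4) -> [-3.8 -1.2 43.2] -0.023 rows 0.9 0.2
```

View pics/w3.png

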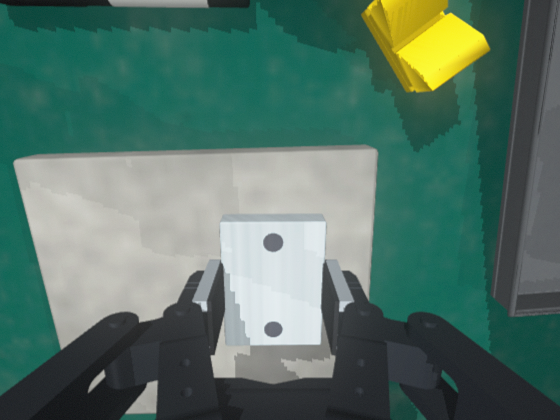

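Emit:
drive_tool([
  [-4, -1, 20, -0.023, 35],
  [-4, -1, 36, -0.023, 35],
  [-4, -1, 40, -0.023, 35],
  [-4, -1, 42, -0.023, 35],
  [-4, -1, 42, -0.023, 35],
])

```text
time: 11.6
eef_pos: [0.4752, 0.0443, 0.0513]
ee_rot: [3.139, 0.01, -3.13]
wrist_force: [0.1, -0.7, -2.0]
opening: 0.0421
```

Emit:
drive_tool([
  [0, 0, 1, 0, 35],
  [0, 0, 2, 0, 35],
  [0, 0, 2, 0, 35],
])

```text
time: 11.9
eef_pos: [0.4756, 0.0445, 0.0498]
ee_rot: [3.139, 0.012, -3.129]
wrist_force: [0.3, 0.3, -1.7]
opening: 0.042
```

Nearly down; a last millimetre, then release and retreat.

Emit:
drive_tool([
  [0, 0, 1, 0, 35],
  [0, 0, 1, 0, 35],
  [0, 0, 1, 0, 58],
  [0, 0, 1, 0, 58],
  [0, 0, 1, 0, 58],
  [0, 0, -50, 0, 58],
  [0, 0, -80, 0, 62],
  [0, 0, -80, 0, 62],
])

```text
time: 12.7
eef_pos: [0.478, 0.0447, 0.1339]
ee_rot: [3.139, 0.02, -3.129]
wrist_force: [0.7, 0.5, 0.4]
opening: 0.0621
```

Run:
```python
from h import *
snap('wrist','w4');s=read_state()
z=np.load('pics/w4.npz');im=z['im'].astype(int);d=z['d'];w=cloud('wrist',d)
go((619,-212.5,120,18.8),(398.5,-197.4,100,24),(398.5,-197.4,100,204))
```

```text
t 12.75 p [476.5  44.5 131.7] rpy [ 179.9    0.9 -179.3] F [-0.3 -0.2 -0.7] op 62.0 q [ 0.09  0.28 -0.28  1.    0.    0.08]
(619, -212.5, 120, 18.8) -> [-138.9 -258.9   13.3] 2.826 rows 5.9 18.8
(398.5, -197.4, 100, 24) -> [  81.6 -241.    29.7] 2.736 rows 5.1 18.2
(398.5, -197.4, 100, 204) -> [  81.6 -241.    29.7] -0.406 rows 5.1 2.7
```

View pics/w4.png

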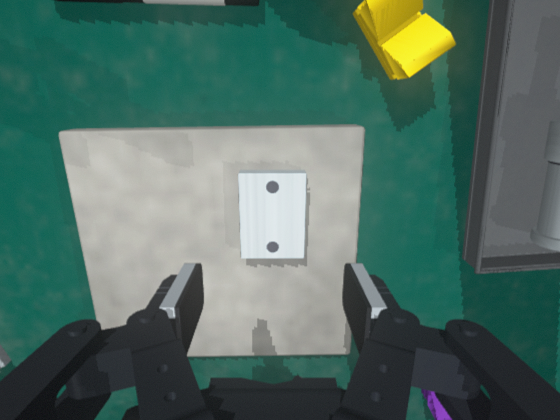

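Run:
```python
from h import *
z=np.load('pics/w4.npz');im=z['im'].astype(int);sat=im.max(2)-im.min(2);br=im.mean(2)
def win(m,r0,r1,c0,c1):
    o=np.zeros_like(m);o[r0:r1,c0:c1]=m[r0:r1,c0:c1];return o
m=win((br>208),160,265,225,315)
print(rect('wrist',m,.037))
m=win((sat<40)&(br>110),110,360,40,380)
print(rect('wrist',m,.025))
```

```text
(5214, array([472.2,  44.8]), 473.2, 44.8, 58.0, 42.6, 0.7)
(58435, array([489.6,  11.8]), 505.3, 17.6, 177.6, 216.3, 1.6)
```

Emit:
drive_tool([
  [82, -241, 0, -0.406, 64],
  [82, -241, 0, -0.406, 64],
  [82, -241, 0, -0.406, 64],
  [82, -241, 0, -0.406, 64],
  [82, -241, 0, -0.406, 64],
  [82, -241, 30, -0.406, 64],
])

```text
time: 13.35
eef_pos: [0.3969, -0.2017, 0.0996]
ee_rot: [-3.134, 0.014, -2.726]
wrist_force: [1.5, -0.0, 1.4]
opening: 0.0643
```

Run:
```python
from h import *
snap('wrist','w5')
go((399.5,-197.4,36,204))
z=np.load('pics/w5.npz');im=z['im'].astype(int);sat=im.max(2)-im.min(2);br=im.mean(2)
def win(m,r0,r1,c0,c1):
    o=np.zeros_like(m);o[r0:r1,c0:c1]=m[r0:r1,c0:c1];return o
w=cloud('wrist',z['d']); m=win((w[...,2]>.03)&(w[...,2]<.045),100,330,190,350)
q=w[m][:,:2]*1000;print(cv2.minAreaRect(q.astype(np.float32)))
```

```text
t 13.4 p [ 392.2 -201.6   93.6] rpy [-179.9    0.3 -156.3] F [-1.8 -1.2 -3.6] op 64.1 q [-0.48  0.27 -0.41  0.89  0.   -0.89]
(399.5, -197.4, 36, 204) -> [-8.   1.  57.6] -0.006 rows 1.2 0.0
((392.0470275878906, -198.67274475097656), (30.126794815063477, 49.75358581542969), 23.898038864135742)
```

View pics/w5.png

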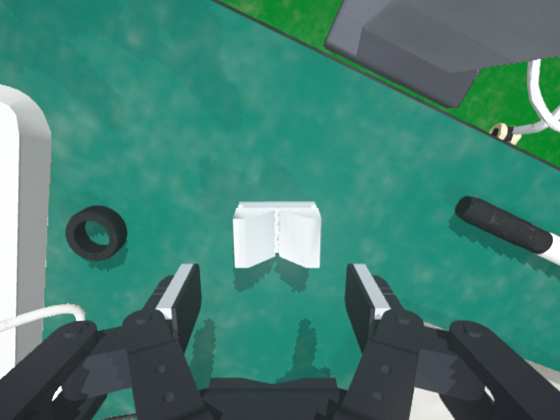

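Emit:
drive_tool([
  [0, 0, 10, 0, 64],
  [0, 0, 10, 0, 64],
])

```text
time: 13.6
eef_pos: [0.3945, -0.1966, 0.086]
ee_rot: [3.14, 0.008, -2.723]
wrist_force: [-0.2, 0.4, -0.3]
opening: 0.0641
```

Run:
```python
from h import *
go((399.5,-197.4,34,204))
```

```text
t 13.6 p [ 394.5 -196.6   86. ] rpy [ 179.9    0.5 -156. ] F [-0.2  0.4 -0.3] op 64.1 q [-0.47  0.28 -0.42  0.87  0.01 -0.89]
(399.5, -197.4, 34, 204) -> [-3.8 -2.9 52.1] -0.0 rows 1.0 0.0
```

Emit:
drive_tool([
  [-4, -3, 30, 0, 64],
  [-4, -3, 48, 0, 64],
  [-4, -3, 52, 0, 64],
  [-4, -3, 52, 0, 45],
  [-4, -3, 52, 0, 45],
  [-4, -3, 52, 0, 45],
  [-4, -3, 52, 0, 45],
  [-4, -3, 52, 0, 45],
])

```text
time: 14.4
eef_pos: [0.4015, -0.1987, 0.0364]
ee_rot: [-3.139, 0.011, -2.723]
wrist_force: [0.0, -0.3, -2.3]
opening: 0.0487
```

Run:
```python
from h import *
go((399.5,-197.4,34,204))
snap('wrist','w6')
```

```text
t 14.4 p [ 401.5 -198.7   36.4] rpy [-179.8    0.6 -156. ] F [ 0.  -0.3 -2.3] op 48.7 q [-0.46  0.36 -0.47  0.73  0.01 -0.88]
(399.5, -197.4, 34, 204) -> [1.4 2.  2.4] -0.0 rows 0.1 0.0
```

View pics/w6.png

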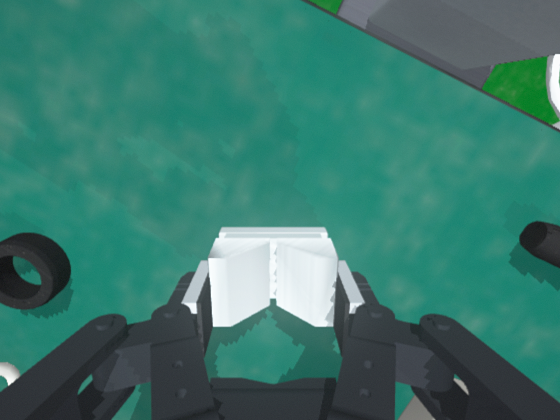

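Emit:
drive_tool([
  [0, 0, -20, 0, 40],
  [0, 0, -60, 0, 40],
  [0, 0, -85, 0, 40],
  [0, 0, -85, 0, 40],
  [0, 0, -85, 0, 40],
])

```text
time: 14.95
eef_pos: [0.4006, -0.1989, 0.1211]
ee_rot: [-3.139, 0.011, -2.723]
wrist_force: [1.1, 0.6, -2.4]
opening: 0.0487
```

Run:
```python
from h import *
go((473.2,46,120,-88.6))
```

```text
t 14.95 p [ 400.6 -198.9  121.1] rpy [-179.8    0.7 -156. ] F [ 1.1  0.6 -2.4] op 48.7 q [-0.47  0.24 -0.37  0.96  0.01 -0.88]
(473.2, 46, 120, -88.6) -> [-165.9  194.3    2.4] -1.177 rows 5.1 7.8
```

Emit:
drive_tool([
  [-166, 194, 2, -1.177, 40],
  [-166, 194, 2, -1.177, 40],
  [-166, 194, 2, -1.177, 40],
  [-166, 194, 2, -1.177, 40],
  [-166, 194, 2, -1.177, 40],
  [-166, 194, 2, -1.177, 40],
  [-166, 194, 2, -1.177, 40],
  [-166, 194, 2, -1.177, 40],
])

```text
time: 15.75
eef_pos: [0.4716, 0.0467, 0.1179]
ee_rot: [-3.136, 0.001, -1.538]
wrist_force: [0.2, -0.3, -2.9]
opening: 0.0488
```

Emit:
drive_tool([
  [0, 0, 10, 0, 40],
  [0, 0, 10, 0, 40],
])

```text
time: 15.95
eef_pos: [0.4711, 0.0457, 0.1075]
ee_rot: [-3.137, 0.002, -1.548]
wrist_force: [-0.8, -0.1, -3.6]
opening: 0.0494
```

Run:
```python
from h import *
snap('wrist','w7')
go((473.2,46,76,-88.6),(473.2,46,73,-88.6))
```

```text
t 16.0 p [471.5  45.6 108.2] rpy [-1.797e+02  1.000e-01 -8.870e+01] F [-0.5 -1.2 -1.7] op 48.7 q [ 0.1   0.3  -0.31  0.95  0.   -1.5 ]
(473.2, 46, 76, -88.6) -> [-0.3 -1.5 32.2] -0.002 rows 0.6 0.0
(473.2, 46, 73, -88.6) -> [-0.3 -1.5 35.2] -0.002 rows 0.7 0.0
```

View pics/w7.png

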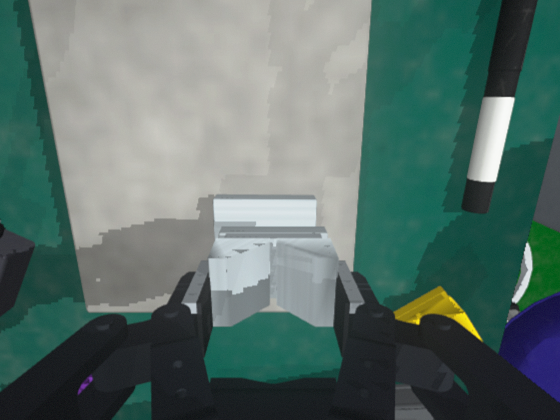

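Emit:
drive_tool([
  [0, -1.5, 15, 0, 40],
  [0, -1.5, 28, 0, 40],
  [0, -1.5, 33, 0, 40],
  [0, -1.5, 34, 0, 40],
  [0, -1.5, 34, 0, 40],
])

```text
time: 16.5
eef_pos: [0.4753, 0.0459, 0.0765]
ee_rot: [-3.131, 0.002, -1.547]
wrist_force: [-0.3, 0.2, -3.0]
opening: 0.0489
```

Emit:
drive_tool([
  [0, 1, 1, 0, 40],
  [0, 1, 2, 0, 40],
  [0, 1, 3, 0, 40],
  [0, 1, 3, 0, 40],
])

```text
time: 16.9
eef_pos: [0.4745, 0.046, 0.0736]
ee_rot: [-3.13, 0.002, -1.546]
wrist_force: [0.8, -0.6, -3.0]
opening: 0.0486
```

Emit:
drive_tool([
  [0, 0, 1, 0, 40],
  [0, 0, 1, 0, 40],
  [0, 0, 1, 0, 62],
  [0, 0, 1, 0, 62],
  [0, 0, 1, 0, 62],
  [0, 0, -40, 0, 64],
  [0, 0, -80, 0, 64],
  [0, 0, -80, 0, 64],
])

```text
time: 17.7
eef_pos: [0.4774, 0.0462, 0.1588]
ee_rot: [-3.12, 0.003, -1.546]
wrist_force: [0.9, 0.7, 0.1]
opening: 0.0638
```

Run:
```python
from h import *
snap('wrist','w8')
go((619,-212.5,150,198.8),(619,-212.5,100,198.8))
```

```text
t 17.75 p [475.9  46.1 156.4] rpy [-1.79e+02  1.00e-01 -8.86e+01] F [-0.1  0.3 -0.7] op 63.9 q [ 0.1   0.25 -0.24  1.06  0.   -1.5 ]
(619, -212.5, 150, 198.8) -> [ 262.1 -136.4    8.2] 1.268 rows 5.9 8.5
(619, -212.5, 100, 198.8) -> [ 262.3 -135.5   58.2] 1.268 rows 6.0 8.5
```

View pics/w8.png

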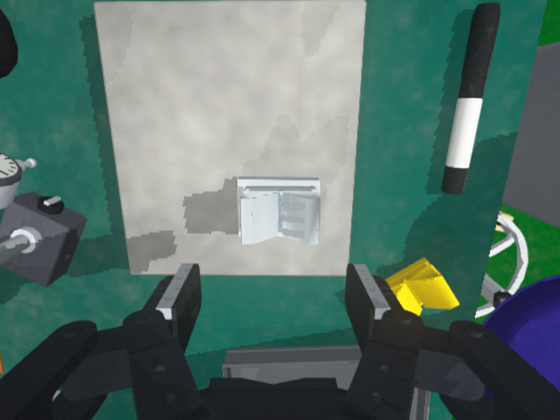

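Emit:
drive_tool([
  [262, -136, 8, 1.268, 62],
  [262, -136, 8, 1.268, 62],
  [262, -136, 8, 1.268, 62],
  [262, -136, 8, 1.268, 62],
  [262, -136, 8, 1.268, 62],
  [262, -136, 8, 1.268, 62],
  [262, -136, 8, 1.268, 62],
  [262, -136, 8, 1.268, 62],
])

```text
time: 18.55
eef_pos: [0.6154, -0.2143, 0.1433]
ee_rot: [3.141, 0.008, -2.755]
wrist_force: [-0.1, 0.6, -0.1]
opening: 0.0618
```

Emit:
drive_tool([
  [0, 0, 40, 0, 62],
  [0, 0, 40, 0, 62],
  [0, 0, 40, 0, 62],
])

```text
time: 18.85
eef_pos: [0.6148, -0.2119, 0.1043]
ee_rot: [3.14, 0.007, -2.745]
wrist_force: [0.3, 0.1, -0.1]
opening: 0.0619
```

Run:
```python
from h import *
s=read_state()
snap('wrist','w9')
z=np.load('pics/w9.npz');w=cloud('wrist',z['d'])
m=(w[...,2]>.028)&(w[...,2]<.045); m[:100]=0;m[330:]=0;m[:,:190]=0;m[:,350:]=0
q=w[m][:,:2]*1000;print(cv2.minAreaRect(q.astype(np.float32)))
go((619,-212.5,36,198.8))
```

```text
((620.6798095703125, -213.9148406982422), (30.966772079467773, 50.17833709716797), 18.611967086791992)
t 18.9 p [ 616.1 -212.3  106.1] rpy [-179.9    0.5 -157.3] F [-0.5  0.4  0.6] op 61.9 q [-0.33  0.62  0.2   1.14  0.01 -0.73]
(619, -212.5, 36, 198.8) -> [-2.  -1.2 70.1] 0.068 rows 1.4 0.5
```

View pics/w9.png

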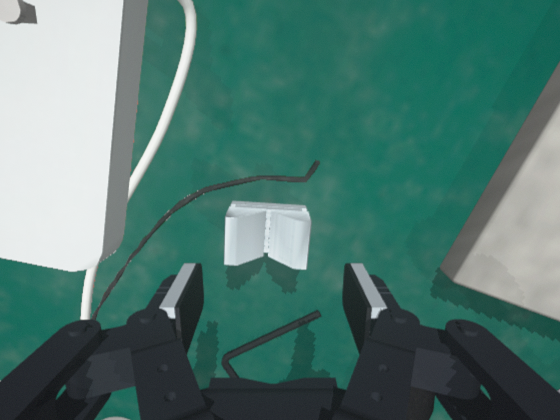

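Emit:
drive_tool([
  [-3, -2.5, 35, 0.07, 62],
  [-3, -2.5, 60, 0.07, 62],
  [-3, -2.5, 70, 0.07, 62],
  [-3, -2.5, 70, 0.07, 62],
  [-3, -2.5, 70, 0.07, 45],
  [-3, -2.5, 70, 0.07, 45],
  [-3, -2.5, 70, 0.07, 45],
  [-3, -2.5, 70, 0.07, 45],
])

```text
time: 19.7
eef_pos: [0.6223, -0.214, 0.0385]
ee_rot: [-3.138, 0.014, -2.816]
wrist_force: [-0.9, -0.1, 5.7]
opening: 0.0486
```

Run:
```python
from h import *
go((620,-213.5,36,198.8))
snap('wrist','w10')
```

```text
t 19.7 p [ 622.3 -214.    38.5] rpy [-179.8    0.8 -161.3] F [-0.9 -0.1  5.7] op 48.6 q [-0.33  0.69  0.14  1.01  0.01 -0.66]
(620, -213.5, 36, 198.8) -> [2.1 1.2 2.5] -0.002 rows 0.1 0.0
```

View pics/w10.png

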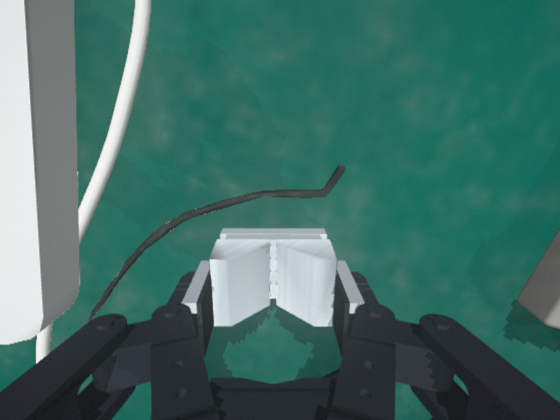

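Emit:
drive_tool([
  [0, 0, -20, 0, 40],
  [0, 0, -60, 0, 40],
  [0, 0, -85, 0, 40],
  [0, 0, -85, 0, 40],
  [0, 0, -85, 0, 40],
])

```text
time: 20.25
eef_pos: [0.6197, -0.2137, 0.1209]
ee_rot: [-3.14, 0.011, -2.816]
wrist_force: [0.0, 0.4, -3.5]
opening: 0.0486
```

Run:
```python
from h import *
# measure placed block from w8
z=np.load('pics/w8.npz');f=None
w=cloud('wrist',z['d'],z['T']);m=(w[...,2]>.062)&(w[...,2]<.082);m[:150]=0;m[260:]=0;m[:,:220]=0;m[:,340:]=0
q=w[m][:,:2]*1000;print(cv2.minAreaRect(q.astype(np.float32)))
go((475.1,-31.3,120,-88.6))
```

```text
((473.32415771484375, 41.71038055419922), (50.128326416015625, 30.811168670654297), 1.8486462831497192)
t 20.25 p [ 619.7 -213.7  120.9] rpy [-179.9    0.6 -161.3] F [ 0.   0.4 -3.5] op 48.6 q [-0.33  0.62  0.24  1.18  0.01 -0.66]
(475.1, -31.3, 120, -88.6) -> [ 7.860e+01  2.191e+02 -2.000e-01] -1.269 rows 4.7 8.5
```

Emit:
drive_tool([
  [78, 219, 0, -1.269, 40],
  [78, 219, 0, -1.269, 40],
  [78, 219, 0, -1.269, 40],
  [78, 219, 0, -1.269, 40],
  [78, 219, 0, -1.269, 40],
  [78, 219, 0, -1.269, 40],
  [78, 219, 0, -1.269, 40],
  [78, 219, 0, -1.269, 40],
])

```text
time: 21.05
eef_pos: [0.4738, -0.0307, 0.118]
ee_rot: [-3.136, 0.003, -1.609]
wrist_force: [0.1, 0.3, -2.2]
opening: 0.0487
```

Emit:
drive_tool([
  [0, 0, 20, -0.07, 40],
  [0, 0, 20, -0.07, 40],
  [0, 0, 20, -0.07, 40],
])

```text
time: 21.35
eef_pos: [0.4743, -0.0311, 0.0985]
ee_rot: [-3.136, 0.002, -1.547]
wrist_force: [-0.8, 0.7, -2.1]
opening: 0.0489
```

Run:
```python
from h import *
snap('wrist','w11')
z=np.load('pics/w11.npz');w=cloud('wrist',z['d'],z['T'])
go((475.1,-32,67,-88.6),(475.1,-32,63.5,-88.6))
```

```text
t 21.4 p [475.2 -31.2  99.3] rpy [-1.796e+02  1.000e-01 -8.860e+01] F [-0.2 -0.6 -2.7] op 48.9 q [-0.07  0.32 -0.32  0.92  0.   -1.66]
(475.1, -32, 67, -88.6) -> [ 0.9  0.4 32.3] -0.001 rows 0.6 0.0
(475.1, -32, 63.5, -88.6) -> [ 0.9  0.4 35.8] -0.001 rows 0.7 0.0
```

View pics/w11.png

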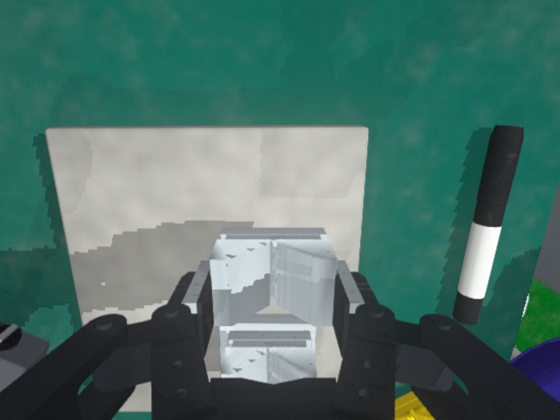

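Emit:
drive_tool([
  [1, 0, 15, 0, 40],
  [1, 0, 28, 0, 40],
  [1, 0, 33, 0, 40],
  [1, 0, 35, 0, 40],
  [1, 0, 36, 0, 40],
  [1, 0, 36, 0, 40],
])

```text
time: 22.0
eef_pos: [0.4771, -0.0321, 0.0648]
ee_rot: [-3.13, 0.002, -1.546]
wrist_force: [-0.4, -0.5, -2.4]
opening: 0.0487
```

Emit:
drive_tool([
  [0, 2, 1, 0, 40],
  [0, 2, 2, 0, 40],
  [0, 2, 2, 0, 40],
  [0, 2, 2, 0, 40],
])

```text
time: 22.4
eef_pos: [0.4751, -0.0322, 0.0636]
ee_rot: [-3.129, 0.002, -1.546]
wrist_force: [-0.9, 0.0, 5.3]
opening: 0.0487
```

Contact (5 N up). Release and retreat.

Emit:
drive_tool([
  [0, 0, 0, 0, 62],
  [0, 0, 0, 0, 62],
  [0, 0, 0, 0, 62],
  [0, 0, -40, 0, 64],
  [0, 0, -80, 0, 64],
  [0, 0, -110, 0, 64],
  [0, 0, -110, 0, 64],
  [0, 0, -110, 0, 64],
])

```text
time: 23.2
eef_pos: [0.474, -0.0324, 0.1728]
ee_rot: [-3.129, 0.002, -1.546]
wrist_force: [-1.5, -0.0, -0.8]
opening: 0.0639
```

Run:
```python
from h import *
snap('wrist','w12')
z=np.load('pics/w12.npz');w=cloud('wrist',z['d'],z['T'])
go((425.8,246.2,120,4.35),(425.8,246.2,150,184.35))
zz=w[...,2]
for lo,hi in((.05,.066),(.066,.085),(.05,.085)):
    m=(zz>lo)&(zz<hi);m[330:]=0
    n,l,st,c=cv2.connectedComponentsWithStats(m.astype(np.uint8))
    for i in range(1,n):
        if st[i,4]>300:
            q=w[l==i];print(lo,hi,st[i],cv2.minAreaRect((q[:,:2]*1000).astype(np.float32)),np.median(q[:,2]))
```

```text
t 23.25 p [473.1 -32.4 171.7] rpy [-1.794e+02  1.000e-01 -8.860e+01] F [ 0.2  0.3 -0.4] op 63.7 q [-0.07  0.24 -0.22  1.1   0.   -1.67]
(425.8, 246.2, 120, 4.35) -> [-279.6   40.8   51.9] -1.622 rows 5.7 10.8
(425.8, 246.2, 150, 184.35) -> [-279.6   40.5   21.9] 1.52 rows 5.7 10.1
0.05 0.066 [ 237  187   29   45 1133] ((490.0211181640625, -34.44948196411133), (19.11135482788086, 30.92249870300293), 2.7051053047180176) 0.0587797190709278
0.05 0.066 [ 280  187   29   45 1126] ((459.2838439941406, -35.23796463012695), (19.6693115234375, 30.55278205871582), 1.7827192544937134) 0.0588891427006754
0.05 0.066 [ 237  283   68   45 1515] ((474.14080810546875, 41.807674407958984), (49.88574981689453, 31.713674545288086), 0.5323222279548645) 0.059839109089454584
0.066 0.085 [236 294  23  36 723] ((491.2607421875, 42.03406524658203), (15.608065605163574, 30.306100845336914), 1.5150392055511475) 0.07159416459634918
0.066 0.085 [283 294  22  36 714] ((456.9193420410156, 40.99127197265625), (15.491841316223145, 30.20757293701172), 2.0025830268859863) 0.07171612359822502
0.05 0.085 [ 237  187   29   45 1133] ((490.0211181640625, -34.44948196411133), (19.11135482788086, 30.92249870300293), 2.7051053047180176) 0.0587797190709278
0.05 0.085 [ 280  187   29   45 1126] ((459.2838439941406, -35.23796463012695), (19.6693115234375, 30.55278205871582), 1.7827192544937134) 0.0588891427006754
0.05 0.085 [ 236  283   69   47 2958] ((474.07977294921875, 41.67127990722656), (50.1129035949707, 31.778547286987305), 1.2098935842514038) 0.06572121851539367
```

View pics/w12.png

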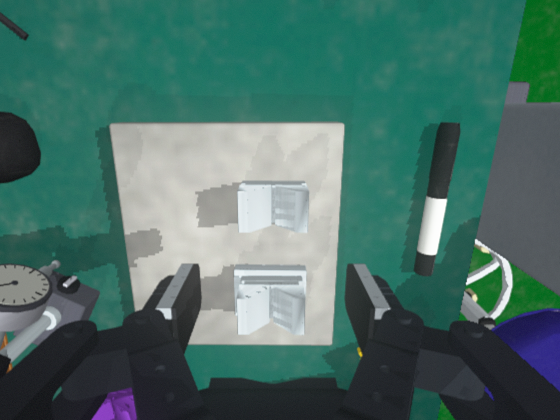

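Emit:
drive_tool([
  [-280, 40, 15, 1.2, 60],
  [-280, 40, 15, 1.2, 60],
  [-280, 40, 15, 1.2, 60],
  [-280, 40, 15, 1.2, 60],
  [-280, 40, 15, 1.2, 60],
  [-280, 40, 15, 1.2, 60],
  [-280, 40, 15, 1.2, 60],
  [-280, 40, 15, 1.2, 60],
])

```text
time: 24.05
eef_pos: [0.4247, 0.2491, 0.1551]
ee_rot: [-3.139, 0.007, -2.62]
wrist_force: [0.1, -1.1, -0.6]
opening: 0.0602
```

Emit:
drive_tool([
  [0, 0, 30, 0.32, 60],
  [0, 0, 30, 0.32, 60],
  [0, 0, 30, 0.32, 60],
  [0, 0, 30, 0.32, 60],
])

```text
time: 24.45
eef_pos: [0.4264, 0.2463, 0.1264]
ee_rot: [-3.141, 0.009, -2.937]
wrist_force: [-0.2, -0.6, -0.2]
opening: 0.0601
```

Run:
```python
from h import *
snap('wrist','w13')
z=np.load('pics/w13.npz');w=cloud('wrist',z['d'],z['T'])
go((425.8,246.2,60,184.35),(425.8,246.2,31,184.35))
zz=w[...,2]
m=(zz>.025)&(zz<.06);m[330:]=0;m[:,:200]=0;m[:,350:]=0
n,l,st,c=cv2.connectedComponentsWithStats(m.astype(np.uint8));i=1+np.argmax(st[1:,4]);print(st[i])
q=w[l==i];A=q[:,:2];c=A.mean(0);v=np.linalg.svd(A-c,full_matrices=False)[2][0];v=v*np.sign(v[0]);print(c,v)
nn=np.array([-v[1],v[0]]);t=(A-c)@v;k=(A-c)@nn
for a in np.arange(-.1,.08,.004):
    s=(t>a)&(t<a+.004)
    if s.sum()>3:print(round(a+.002,3),s.sum(),np.percentile(k[s],[1,99]).round(4),q[s,2].max().round(4),(c+v*(a+.002)).round(4))
```

```text
t 24.5 p [426.8 246.4 126.9] rpy [-180.     0.6 -168.3] F [-0.5  0.  -0.8] op 60.2 q [ 0.53  0.31 -0.24  1.   -0.    0.32]
(425.8, 246.2, 60, 184.35) -> [ 1.7 -0.  66.9] 0.129 rows 1.3 0.9
(425.8, 246.2, 31, 184.35) -> [ 2.   0.  95.9] 0.129 rows 1.9 0.9
[ 238  117   64  206 7216]
[0.43619227 0.24755566] [0.99675484 0.08049708]
-0.078 9 [-0.0035  0.002 ] 0.0299 [0.3584 0.2413]
-0.074 137 [-0.0059  0.0062] 0.0318 [0.3624 0.2416]
-0.07 139 [-0.006   0.0063] 0.0315 [0.3664 0.2419]
-0.066 125 [-0.0059  0.0061] 0.0316 [0.3704 0.2422]
-0.062 130 [-0.0057  0.0063] 0.0317 [0.3744 0.2426]
-0.058 122 [-0.0058  0.006 ] 0.0319 [0.3784 0.2429]
-0.054 122 [-0.0057  0.0063] 0.0321 [0.3824 0.2432]
-0.05 122 [-0.0059  0.0062] 0.0321 [0.3864 0.2435]
-0.046 118 [-0.0055  0.0063] 0.0319 [0.3903 0.2439]
-0.042 119 [-0.0058  0.0064] 0.032 [0.3943 0.2442]
-0.038 120 [-0.0058  0.0065] 0.0319 [0.3983 0.2445]
-0.034 113 [-0.0059  0.0066] 0.0315 [0.4023 0.2448]
-0.03 116 [-0.0056  0.0064] 0.0318 [0.4063 0.2451]
-0.026 303 [-0.0153  0.0156] 0.0429 [0.4103 0.2455]
-0.022 398 [-0.0169  0.0172] 0.043 [0.4143 0.245
[... 370 characters left out ...]
4 [-0.0138  0.0145] 0.0405 [0.4462 0.2484]
0.014 234 [-0.014   0.0147] 0.0403 [0.4501 0.2487]
0.018 228 [-0.0142  0.0144] 0.0408 [0.4541 0.249 ]
0.022 218 [-0.0139  0.0147] 0.0405 [0.4581 0.2493]
0.026 224 [-0.0142  0.0147] 0.0403 [0.4621 0.2496]
0.03 213 [-0.0137  0.0145] 0.0404 [0.4661 0.25  ]
0.034 213 [-0.0141  0.0145] 0.0405 [0.4701 0.2503]
0.038 215 [-0.0137  0.0148] 0.04 [0.4741 0.2506]
0.042 202 [-0.0142  0.0146] 0.0407 [0.4781 0.2509]
0.046 209 [-0.0136  0.0145] 0.0401 [0.482  0.2513]
0.05 197 [-0.014   0.0149] 0.0403 [0.486  0.2516]
0.054 387 [-0.0162  0.0172] 0.0429 [0.49   0.2519]
0.058 232 [-0.0167  0.0177] 0.0432 [0.494  0.2522]
0.062 78 [-0.0164  0.0165] 0.0424 [0.498  0.2525]
```

View pics/w13.png

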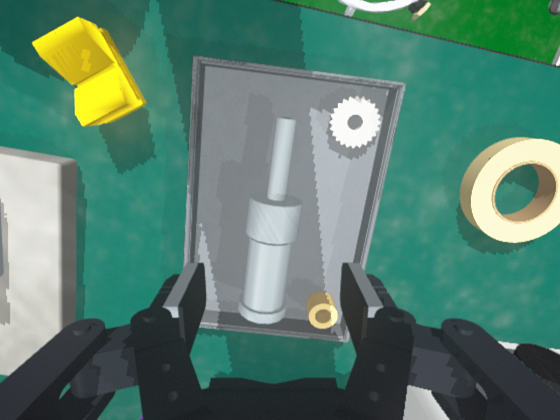

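Emit:
drive_tool([
  [2.5, 0.5, 40, 0.124, 60],
  [2.5, 0.5, 75, 0.124, 60],
  [2.5, 0.5, 90, 0.124, 60],
  [2.5, 0.5, 93, 0.124, 60],
  [2.5, 0.5, 93, 0.124, 60],
])

```text
time: 25.0
eef_pos: [0.4256, 0.2468, 0.0345]
ee_rot: [3.14, 0.011, -3.062]
wrist_force: [-0.2, -0.0, 0.1]
opening: 0.0602
```

Run:
```python
from h import *
go((424.2,246.6,33,184.6))
snap('wrist','w14')
```

```text
t 25.0 p [425.6 246.8  34.5] rpy [ 179.9    0.6 -175.5] F [-0.2 -0.   0.1] op 60.2 q [ 0.53  0.43 -0.36  0.77 -0.    0.45]
(424.2, 246.6, 33, 184.6) -> [ 1.5 -0.1  1.5] -0.001 rows 0.0 0.0
```

View pics/w14.png

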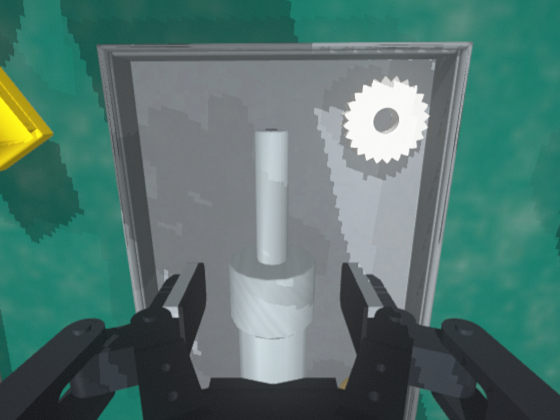

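Emit:
drive_tool([
  [1, 0, 0, 0, 30],
  [1, 0, 0, 0, 30],
  [1, 0, 0, 0, 30],
  [1, 0, 0, 0, 30],
  [1, 0, 0, 0, 30],
  [1, 0, 0, 0, 30],
  [1, 0, 0, 0, 30],
], grip_force=100)

```text
time: 25.75
eef_pos: [0.4254, 0.2475, 0.0363]
ee_rot: [3.138, 0.014, -3.063]
wrist_force: [-0.8, -0.3, 6.1]
opening: 0.0329
```

Emit:
drive_tool([
  [0, 0, -15, 0, 30],
  [0, 0, -40, 0, 30],
  [0, 0, -80, 0, 30],
  [0, 0, -105, 0, 30],
  [0, 0, -105, 0, 30],
  [0, 0, -105, 0, 30],
])

```text
time: 26.35
eef_pos: [0.4231, 0.2464, 0.1393]
ee_rot: [3.14, 0.011, -3.063]
wrist_force: [-0.2, 1.1, -4.8]
opening: 0.0327
```

Run:
```python
from h import *
snap('wrist','w15')
go((474.3,3.4,140,91.6))
```

```text
t 26.4 p [422.3 245.9 138.2] rpy [ 180.     0.5 -175.5] F [-0.6 -1.1 -3.9] op 33.0 q [ 0.53  0.3  -0.24  1.03 -0.    0.45]
(474.3, 3.4, 140, 91.6) -> [ -32.8 -245.8   -1.7] 1.622 rows 5.0 10.8
```

View pics/w15.png

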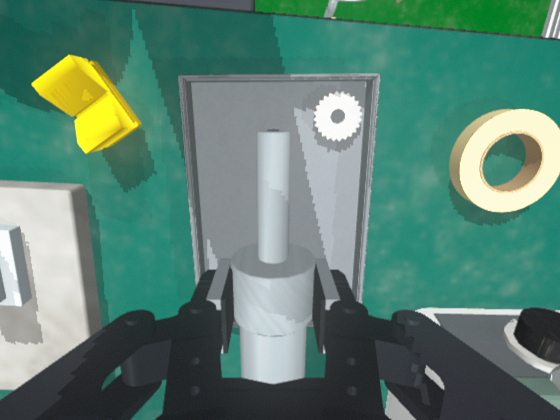

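Emit:
drive_tool([
  [-33, -246, -2, 1.2, 25],
  [-33, -246, -2, 1.2, 25],
  [-33, -246, -2, 1.2, 25],
  [-33, -246, -2, 1.2, 25],
  [-33, -246, -2, 1.2, 25],
  [-33, -246, -2, 1.2, 25],
  [-33, -246, -2, 1.2, 25],
  [-33, -246, -2, 1.2, 25],
])

```text
time: 27.2
eef_pos: [0.4737, 0.0029, 0.1389]
ee_rot: [3.136, 0.0, 2.012]
wrist_force: [-0.2, 0.4, -3.1]
opening: 0.0329
```

Emit:
drive_tool([
  [0, 0, 0, 0.42, 25],
  [0, 0, 0, 0.42, 25],
  [0, 0, 0, 0.42, 25],
  [0, 0, 0, 0.42, 25],
  [0, 0, 0, 0.42, 25],
])

```text
time: 27.7
eef_pos: [0.4744, 0.0038, 0.1398]
ee_rot: [3.134, -0.002, 1.603]
wrist_force: [0.1, -0.7, -4.2]
opening: 0.0327
```

Run:
```python
from h import *
snap('wrist','w16');snap('side','s1')
go((474.3,2.2,100,91.6),(474.3,2.2,82,91.6))
```

```text
t 27.8 p [474.9   3.9 140.5] rpy [ 1.795e+02 -1.000e-01  9.180e+01] F [-0.6  0.1 -4.1] op 33.4 q [ 0.01  0.27 -0.27  1.03  0.    1.55]
(474.3, 2.2, 100, 91.6) -> [-1.7 -1.  40.5] 0.003 rows 0.8 0.0
(474.3, 2.2, 82, 91.6) -> [-1.8 -1.2 58.5] 0.003 rows 1.2 0.0
```

View pics/w16.png

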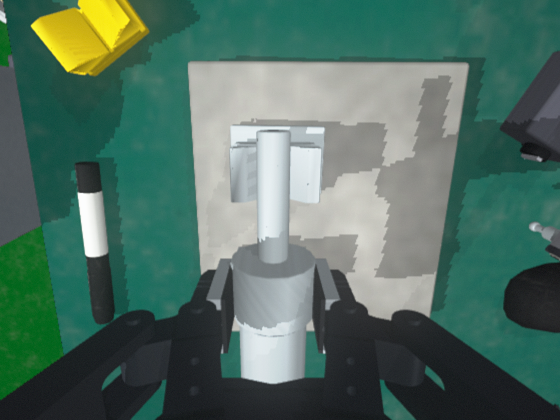

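View pics/s1.png

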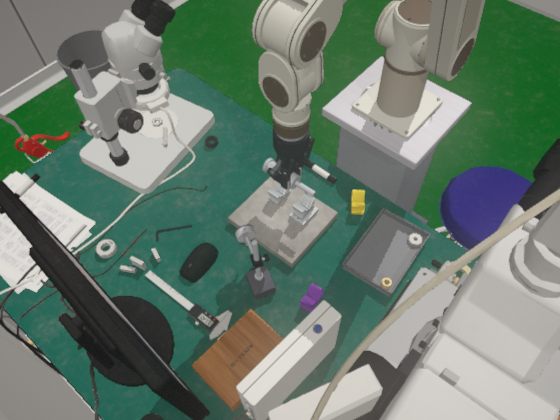

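Emit:
drive_tool([
  [-1.5, -1, 30, 0, 25],
  [-1.5, -1, 50, 0, 25],
  [-1.5, -1, 56, 0, 25],
  [-1.5, -1, 58, 0, 25],
  [-1.5, -1, 58, 0, 25],
])

```text
time: 28.3
eef_pos: [0.4757, 0.0025, 0.0838]
ee_rot: [3.13, -0.002, 1.601]
wrist_force: [-0.6, -0.1, -3.5]
opening: 0.0327
```

Run:
```python
from h import *
snap('wrist','w17')
go((474.3,2.2,78,91.6))
```

```text
t 28.35 p [476.    2.5  84.2] rpy [ 1.793e+02 -1.000e-01  9.170e+01] F [-0.2 -1.1 -3.2] op 32.7 q [ 0.    0.33 -0.35  0.88  0.    1.54]
(474.3, 2.2, 78, 91.6) -> [-0.2 -1.8  6.2] 0.002 rows 0.1 0.0
```

View pics/w17.png

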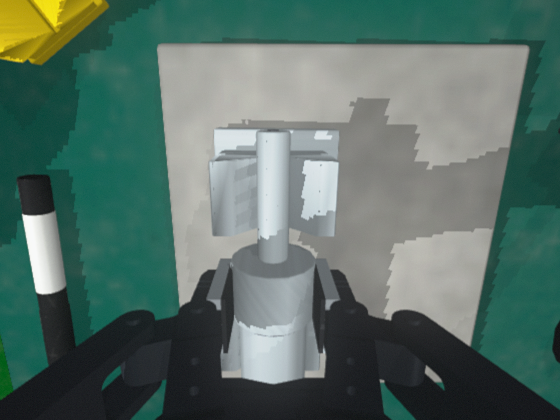

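Emit:
drive_tool([
  [0, -0.5, 1.5, 0, 25],
  [0, -0.5, 3, 0, 25],
  [0, -0.5, 4, 0, 25],
  [0, -0.5, 4, 0, 25],
])

```text
time: 28.75
eef_pos: [0.4746, 0.0024, 0.0795]
ee_rot: [3.131, -0.002, 1.6]
wrist_force: [-0.5, -0.7, -2.8]
opening: 0.033
```

Emit:
drive_tool([
  [0, 0, 1, 0, 25],
  [0, 0, 1, 0, 25],
])

```text
time: 28.95
eef_pos: [0.4749, 0.0024, 0.0791]
ee_rot: [3.13, -0.002, 1.6]
wrist_force: [-1.9, -0.5, 3.2]
opening: 0.0328
```

Emit:
drive_tool([
  [0, 0, 1, 0, 25],
  [0, 0, 1, 0, 25],
])

```text
time: 29.15
eef_pos: [0.4752, 0.0025, 0.0789]
ee_rot: [3.129, -0.002, 1.6]
wrist_force: [-4.5, 0.4, 10.5]
opening: 0.0328
```

Emit:
drive_tool([
  [0, 0, 0, 0, 50],
  [0, 0, 0, 0, 55],
  [0, 0, 0, 0, 55],
  [0, 0, 0, 0, 55],
  [0, 0, -20, 0, 55],
  [0, 0, -60, 0, 55],
  [0, 0, -100, 0, 55],
  [0, 0, -100, 0, 55],
])

```text
time: 29.95
eef_pos: [0.4775, 0.0022, 0.1828]
ee_rot: [3.12, -0.002, 1.6]
wrist_force: [0.8, 0.2, -0.1]
opening: 0.0552
```

Run:
```python
from h import *
snap('wrist','w18')
z=np.load('pics/w18.npz');w=cloud('wrist',z['d'],z['T'])
go((474.3,2.2,180,91.6))
zz=w[...,2]
m=(zz>.069)&(zz<.1)
ok=m.copy();ok[330:]=0
q=w[ok];ll=abs(q[:,1]-.003)<.009
for y in np.arange(-.08,.08,.01):
    s=(abs(q[:,1]-y)<.005)
    if s.sum()>10: 
        zt=np.percentile(q[s,2],98);c=q[s][q[s,2]>zt-.004]
        print(round(y,3),s.sum(),zt.round(4),c[:,0].mean().round(4))
```

```text
t 30.0 p [476.1   2.2 180.3] rpy [ 1.79e+02 -1.00e-01  9.17e+01] F [-0.4  0.  -0. ] op 54.7 q [ 0.    0.23 -0.21  1.12  0.    1.54]
(474.3, 2.2, 180, 91.6) -> [ 0.  -1.8  0.2] 0.001 rows 0.0 0.0
-0.07 175 0.0816 0.4743
-0.06 582 0.0813 0.4743
-0.05 445 0.079 0.474
-0.04 472 0.0789 0.4737
-0.03 473 0.0792 0.4734
-0.02 501 0.079 0.4734
-0.01 485 0.0816 0.4732
-0.0 670 0.0859 0.5323
0.01 746 0.0971 0.6159
0.02 555 0.0994 0.6186
0.03 518 0.0992 0.6273
0.04 623 0.0733 0.4765
0.05 637 0.0723 0.4724
0.06 296 0.072 0.4742
0.07 90 0.071 0.4911
```

View pics/w18.png

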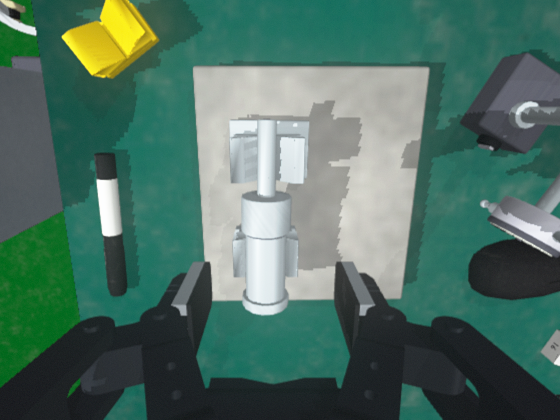

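```bash
cat > ridge.py <<'E'
from h import *
def ridge(name,tag,x0=.4738):
    z=np.load(f'pics/{tag}.npz');w=cloud(name,z['d'],z['T']).reshape(-1,3)
    w=w[np.isfinite(w[:,2])]
    for y in np.arange(-.08,.085,.01):
        s=(abs(w[:,1]-y)<.004)&(abs(w[:,0]-x0)<.0035)
        p=(abs(w[:,1]-y)<.004)&(abs(w[:,0]-.54)<.02)&(w[:,2]<.035)
        a=(abs(w[:,1]-y)<.004)&(abs(w[:,0]-x0)<.03)&(w[:,2]>.063)&(w[:,2]<.1)
        print(round(y,3),s.sum(),np.median(w[s,2]).round(4) if s.sum() else None,'plate',np.median(w[p,2]).round(4) if p.sum() else None)
E
python3 -c "
from ridge import *
ridge('wrist','w18')"
python3 - <<'E'
from h import *
snap('wrist','w19')
from ridge import *
ridge('wrist','w19')
E
```

```text
-0.08 0 None plate 0.0219
-0.07 32 0.0807 plate 0.0219
-0.06 118 0.0787 plate 0.0218
-0.05 95 0.0782 plate 0.0218
-0.04 99 0.078 plate 0.0218
-0.03 102 0.0783 plate 0.0219
-0.02 102 0.0783 plate 0.0218
-0.01 95 0.079 plate 0.0218
-0.0 111 0.0812 plate 0.0219
0.01 966 0.2374 plate 0.0218
0.02 160 0.0702 plate 0.0218
0.03 119 0.0696 plate 0.0219
0.04 127 0.0696 plate 0.0218
0.05 130 0.0698 plate 0.0218
0.06 125 0.07 plate 0.0218
0.07 133 0.0233 plate 0.0218
0.08 98 0.0221 plate 0.0219
-0.08 0 None plate 0.0224
-0.07 28 0.0813 plate 0.0225
-0.06 111 0.0793 plate 0.0224
-0.05 96 0.0788 plate 0.0224
-0.04 100 0.0788 plate 0.0224
-0.03 105 0.0788 plate 0.0224
-0.02 108 0.0789 plate 0.0224
-0.01 103 0.0796 plate 0.0224
-0.0 111 0.0819 plate 0.0225
0.01 975 0.2355 plate 0.0224
0.02 168 0.0709 plate 0.0224
0.03 118 0.0704 plate 0.0224
0.04 129 0.0704 plate 0.0224
0.05 129 0.0705 plate 0.0224
0.06 136 0.0703 plate 0.0224
0.07 140 0.0241 plate 0.0224
0.08 99 0.0228 plate 0.0224
```

Run:
```python
from h import *
print('land ctr',ray('wrist',[[215,267.5],[193,267],[237,267],[120,267.5]],.0815)*1000)
z=np.load('pics/top0.npz');w=cloud('top',z['d'],z['T'])[105:165,230:300]
q=w[(w[...,2]>.03)&(w[...,2]<.2)]
p=q[q[:,2]>.15];print('post',p.mean(0),len(p))
for lo,hi in((.095,.112),(.112,.125),(.125,.135),(.135,.15)):
    s=q[(q[:,2]>lo)&(q[:,2]<hi)];print(lo,len(s),s.mean(0) if len(s) else '', cv2.minAreaRect((s[:,:2]*1000).astype(np.float32)) if len(s)>3 else '')
go((671,76.5,240,153))
```

```text
land ctr [[472.34319857   8.3491833   81.5       ]
 [471.64878578  23.27782153  81.5       ]
 [472.39228908  -7.18805492  81.5       ]
 [470.8371878   69.01239916  81.5       ]]
post [0.66963208 0.07653114 0.17771706] 43
0.095 118 [0.65086895 0.05066757 0.10805447] ((648.599853515625, 46.50433349609375), (94.46138763427734, 33.933509826660156), 67.75907135009766)
0.112 213 [0.65010021 0.04128599 0.1180573 ] ((652.4462280273438, 45.59428024291992), (94.36811828613281, 40.24263000488281), 66.54338836669922)
0.125 61 [0.63866164 0.01583654 0.12783444] ((654.3463745117188, 38.754188537597656), (82.48744201660156, 25.64280128479004), 56.000091552734375)
0.135 13 [0.66079699 0.06124644 0.13993106] ((655.7875366210938, 45.5831298828125), (77.41726684570312, 7.662562847137451), 66.87781524658203)
t 30.05 p [474.5   2.2 178.3] rpy [ 1.792e+02 -1.000e-01  9.170e+01] F [1.1 0.  0.3] op 55.3 q [ 0.    0.23 -0.21  1.12  0.    1.54]
(671, 76.5, 240, 153) -> [ 68.6 199.4 -58.8] -1.07 rows 4.4 7.1
```

Run:
```python
from h import *
z=np.load('pics/w19.npz');w=cloud('wrist',z['d'],z['T']).reshape(-1,3)
w=w[np.isfinite(w[:,2])&(w[:,2]<.1)&(abs(w[:,0]-.4735)<.003)]
for y in np.arange(-.078,.076,.002):
    s=abs(w[:,1]-y)<.001
    if s.sum():print(round(y*1000),s.sum(),(np.median(w[s,2])*1000).round(1),end=' | ')
```

```text
-70 1 80.5 | -68 15 81.1 | -66 21 81.5 | -64 22 81.3 | -62 22 81.0 | -60 31 79.1 | -58 21 78.7 | -56 18 78.8 | -54 20 78.9 | -52 26 78.9 | -50 22 78.5 | -48 21 78.8 | -46 20 78.9 | -44 20 78.8 | -42 19 78.8 | -40 22 78.8 | -38 19 78.9 | -36 20 78.7 | -34 17 79.1 | -32 27 79.0 | -30 21 78.6 | -28 23 78.9 | -26 24 78.9 | -24 23 78.8 | -22 26 79.0 | -20 23 78.9 | -18 25 78.8 | -16 21 78.7 | -14 25 79.1 | -12 21 78.9 | -10 14 79.5 | -8 19 81.6 | -6 22 82.0 | -4 29 81.9 | -2 25 82.0 | 0 24 82.0 | 2 25 81.7 | 4 25 82.0 | 6 26 82.0 | 8 26 81.8 | 10 24 81.9 | 12 28 82.1 | 14 30 81.9 | 16 37 81.2 | 18 53 72.8 | 20 24 70.5 | 22 26 70.3 | 24 25 70.4 | 26 28 70.4 | 28 24 70.3 | 30 30 70.6 | 32 21 70.5 | 34 27 70.5 | 36 28 70.6 | 38 27 70.5 | 40 25 70.5 | 42 28 70.5 | 44 26 70.3 | 46 26 70.6 | 48 30 70.6 | 50 30 70.6 | 52 28 70.7 | 54 28 70.7 | 56 27 70.6 | 58 27 70.5 | 60 27 70.3 | 62 28 70.6 | 64 38 70.4 | 66 31 70.7 | 68 37 70.0 | 70 30 23.3 | 72 23 22.9 | 74 17 22.8 |
```

Emit:
drive_tool([
  [0, 0, -50, 0, 45],
  [69, 199, -59, -1.07, 45],
  [69, 199, -59, -1.07, 45],
  [69, 199, -59, -1.07, 45],
  [69, 199, -59, -1.07, 45],
  [69, 199, -59, -1.07, 45],
  [69, 199, -59, -1.07, 45],
  [69, 199, -59, -1.07, 45],
])

```text
time: 30.85
eef_pos: [0.6697, 0.0772, 0.2347]
ee_rot: [3.138, 0.004, 2.657]
wrist_force: [-0.6, -0.1, -0.3]
opening: 0.0448
```

Emit:
drive_tool([
  [0, 0, 0, -0.08, 40],
  [0, 0, 0, -0.08, 40],
])

```text
time: 31.05
eef_pos: [0.6692, 0.0768, 0.2359]
ee_rot: [3.137, 0.005, 2.73]
wrist_force: [0.2, 0.3, -1.0]
opening: 0.0403
```

Run:
```python
from h import *
go((670,76.5,158,153))
snap('wrist','w20')
```

```text
t 31.05 p [669.2  76.8 235.9] rpy [179.8   0.3 156.4] F [ 0.2  0.3 -1. ] op 40.3 q [0.11 0.6  0.51 1.47 0.   0.53]
(670, 76.5, 158, 153) -> [-0.4 -0.3 77.9] 0.06 rows 1.6 0.4
```

View pics/w20.png

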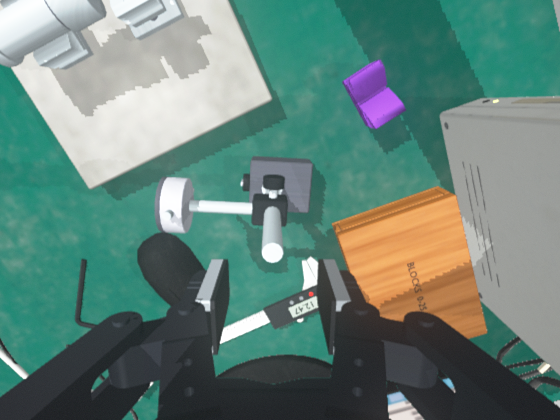

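Run:
```python
from h import *
z=np.load('pics/w20.npz');w=cloud('wrist',z['d'],z['T']); 
m=np.zeros((420,560),bool);m[140:275,150:325]=1
q=w[m&(w[...,2]>.02)&(w[...,2]<.21)]
p=q[q[:,2]>.17];print('post',len(p),p.mean(0),p.min(0),p.max(0))
for lo,hi in((.13,.165),):
    s=q[(q[:,2]>lo)&(q[:,2]<hi)];print(len(s),s.mean(0))
b=q[(q[:,2]>.022)&(q[:,2]<.036)];print('base',cv2.minAreaRect((b[:,:2]*1000).astype(np.float32)))
# arm
a=np.zeros((420,560),bool);a[195:220,198:248]=1
s=w[a&(w[...,2]>.09)&(w[...,2]<.13)];c=s.mean(0);v=np.linalg.svd(s[:,:2]-c[:2],full_matrices=False)[2][0];print('arm',c,np.degrees(np.arctan2(v[1],v[0])))
d=np.zeros((420,560),bool);d[170:240,150:195]=1
s=w[d&(w[...,2]>.08)&(w[...,2]<.15)];print('dial',s.mean(0),s[:,2].max(),cv2.minAreaRect((s[:,:2]*1000).astype(np.float32)))
```

```text
post 530 [0.66890395 0.07743033 0.18221329] [0.66427864 0.07099572 0.17004728] [0.67614487 0.08269151 0.18687087]
398 [0.66081835 0.06557442 0.14572745]
base ((681.6064453125, 23.95952606201172), (157.8651123046875, 141.35012817382812), 60.308815002441406)
arm [0.65310094 0.04423823 0.10847905] 63.17399777086054
dial [0.63552858 0.01569878 0.11805673] 0.13519752112974848 ((638.3513793945312, 14.168094635009766), (25.26139259338379, 40.75678634643555), 61.17778015136719)
```

Emit:
drive_tool([
  [0, 0, 30, 0.056, 40],
  [0, 0, 60, 0.056, 40],
  [0, 0, 75, 0.056, 40],
  [0, 0, 77, 0.056, 40],
  [0, 0, 77, 0.056, 40],
])

```text
time: 31.6
eef_pos: [0.6703, 0.0769, 0.1609]
ee_rot: [3.136, 0.007, 2.673]
wrist_force: [-0.3, 0.7, 1.2]
opening: 0.04
```

Run:
```python
from h import *
go((669.8,76.8,158,153.2))
snap('wrist','w21')
```

```text
t 31.6 p [670.3  76.9 160.9] rpy [179.7   0.4 153.2] F [-0.3  0.7  1.2] op 40.0 q [0.11 0.63 0.37 1.3  0.   0.58]
(669.8, 76.8, 158, 153.2) -> [ 0.4 -0.4  2.9] -0.001 rows 0.1 0.0
```

View pics/w21.png

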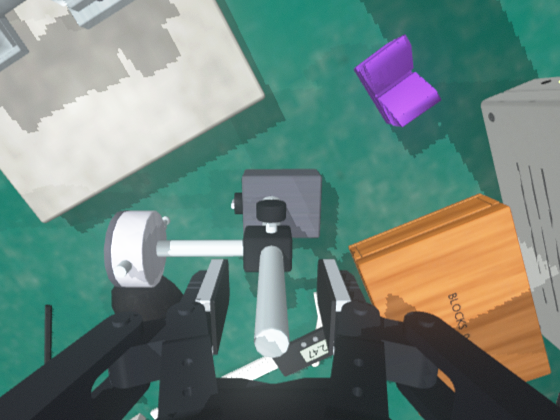

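Emit:
drive_tool([
  [0, 0, 0, 0, 8],
  [0, 0, 0, 0, 8],
  [0, 0, 0, 0, 8],
  [0, 0, 0, 0, 8],
  [0, 0, 0, 0, 8],
  [0, 0, 0, 0, 8],
  [0, 0, 0, 0, 8],
])

```text
time: 32.35
eef_pos: [0.671, 0.0761, 0.1632]
ee_rot: [3.135, 0.011, 2.673]
wrist_force: [-2.0, -3.8, 5.3]
opening: 0.01
```

Emit:
drive_tool([
  [0, 0, -10, 0, 4],
  [0, 0, -30, 0, 4],
  [0, 0, -50, 0, 4],
  [0, 0, -50, 0, 4],
])

```text
time: 32.75
eef_pos: [0.6713, 0.0777, 0.2135]
ee_rot: [3.132, 0.011, 2.674]
wrist_force: [1.2, -0.0, -7.2]
opening: 0.0098
```

Run:
```python
from h import *
go((546,5.9,220,91.5))
snap('wrist','w22');snap('side','s2')
```

```text
t 32.75 p [671.3  77.7 213.5] rpy [179.4   0.6 153.2] F [ 1.2 -0.  -7.2] op 9.8 q [0.11 0.61 0.46 1.41 0.   0.58]
(546, 5.9, 220, 91.5) -> [  79.4 -120.4   -8.5] 1.077 rows 2.9 7.2
```

View pics/w22.png

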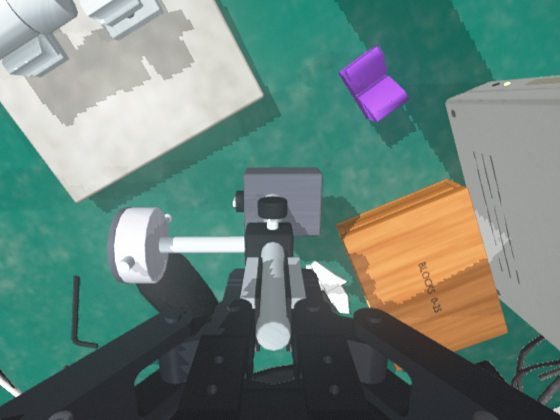

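View pics/s2.png

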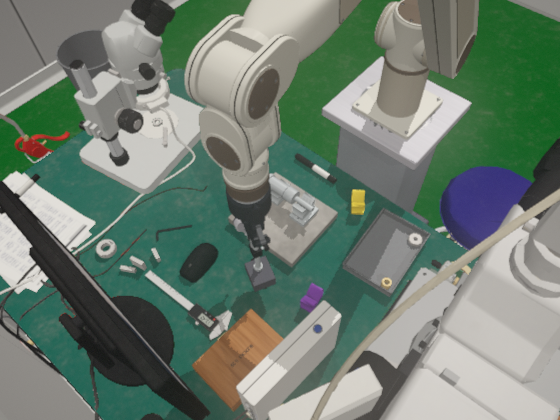

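Emit:
drive_tool([
  [20, -30, -40, 0.15, 4],
  [40, -60, -45, 0.3, 4],
  [60, -90, -45, 0.45, 4],
  [79, -120, -45, 0.6, 4],
  [79, -120, -45, 0.75, 4],
  [79, -120, -45, 0.9, 4],
  [79, -120, -45, 1.05, 4],
  [79, -120, -45, 1.077, 4],
])

```text
time: 33.65
eef_pos: [0.5439, 0.0054, 0.2532]
ee_rot: [3.135, -0.002, 1.596]
wrist_force: [-0.3, -0.2, -6.8]
opening: 0.0096
```

Emit:
drive_tool([
  [0, 0, 0, 0, 4],
  [0, 0, 0, 0, 4],
])

```text
time: 33.85
eef_pos: [0.5447, 0.0054, 0.2542]
ee_rot: [3.133, -0.002, 1.599]
wrist_force: [0.4, 0.6, -7.0]
opening: 0.0093
```

Run:
```python
from h import *
go((546,5.9,200,91.5))
snap('wrist','w23');snap('side','s3')
z=np.load('pics/w23.npz');w=cloud('wrist',z['d'],z['T'])
a=w.reshape(-1,3)
for r in (200,250,300):print(r)
```

```text
t 33.85 p [544.7   5.4 254.2] rpy [ 1.795e+02 -1.000e-01  9.160e+01] F [ 0.4  0.6 -7. ] op 9.3 q [0.01 0.32 0.12 1.36 0.   1.55]
(546, 5.9, 200, 91.5) -> [ 0.3  0.9 54.2] 0.002 rows 1.1 0.0
200
250
300
```

View pics/w23.png

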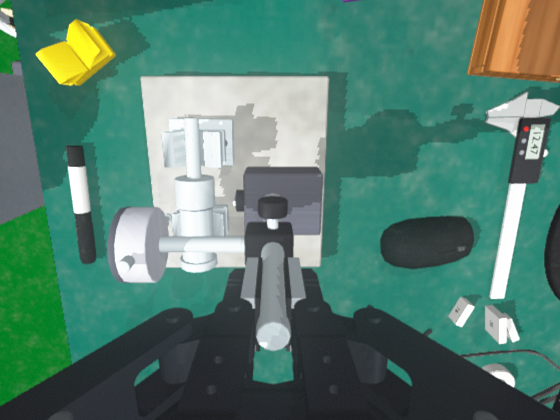

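View pics/s3.png

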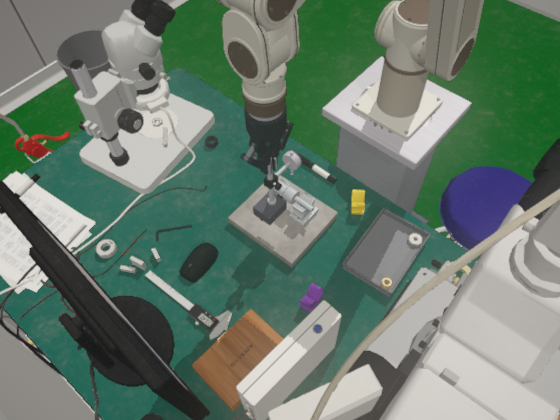

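Emit:
drive_tool([
  [0.5, 0.5, 25, 0, 4],
  [0.5, 0.5, 45, 0, 4],
  [0.5, 0.5, 56, 0, 4],
  [0.5, 0.5, 58, 0, 4],
  [0.5, 0.5, 58, 0, 4],
])

```text
time: 34.45
eef_pos: [0.5463, 0.006, 0.1973]
ee_rot: [3.131, -0.002, 1.597]
wrist_force: [-0.6, 0.2, -7.3]
opening: 0.0097
```

Run:
```python
from h import *
go((546,5.9,188,91.5))
snap('wrist','w24');im,d=snap('side','s4')
cv2.imwrite('pics/s4c.png',cv2.resize(im[130:280,210:350,::-1],None,fx=4,fy=4,interpolation=cv2.INTER_CUBIC))
```

```text
t 34.45 p [546.3   6.  197.3] rpy [ 1.794e+02 -1.000e-01  9.150e+01] F [-0.6  0.2 -7.3] op 9.7 q [0.01 0.35 0.01 1.22 0.   1.55]
(546, 5.9, 188, 91.5) -> [-0.1 -0.5  9.3] 0.0 rows 0.2 0.0
```

View pics/w24.png

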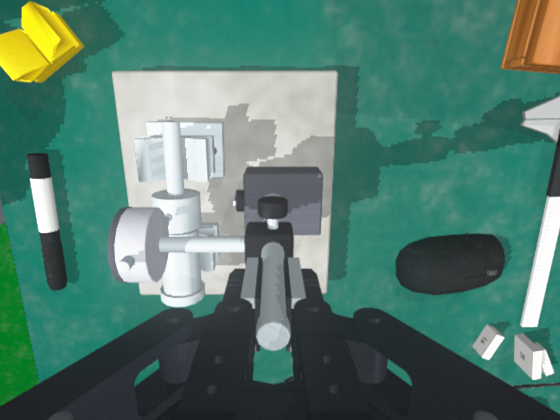

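View pics/s4c.png

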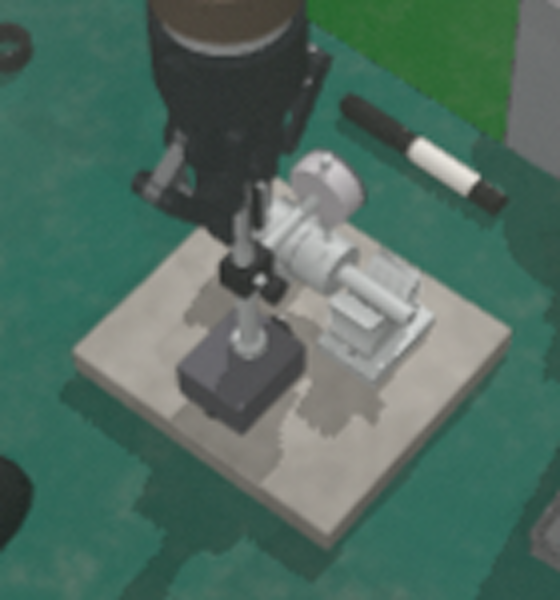

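Run:
```python
from h import *
z=np.load('pics/w24.npz');w=cloud('wrist',z['d'],z['T'])
a=np.zeros((420,560),bool);a[230:260,172:238]=1
s=w[a&(w[...,2]>.115)&(w[...,2]<.165)];c=s.mean(0);v=np.linalg.svd(s[:,:2]-c[:2],full_matrices=False)[2][0];print('arm',c,np.degrees(np.arctan2(v[1],v[0])),len(s))
print('dial y pts',w[200:290,110:165][w[200:290,110:165,2]>.1].mean(0))
```

```text
arm [0.51026379 0.0080599  0.14243846] 1.5405496616841474 1050
dial y pts [0.47756172 0.01078444 0.15146044]
```

Emit:
drive_tool([
  [0, 0, 3, 0, 4],
  [0, 0, 6, 0, 4],
  [0, 0, 8, 0, 4],
  [0, 0, 8, 0, 4],
])

```text
time: 34.95
eef_pos: [0.5463, 0.006, 0.189]
ee_rot: [3.131, -0.002, 1.597]
wrist_force: [0.7, -0.5, -6.9]
opening: 0.0096
```

Emit:
drive_tool([
  [-2, 0, 0, 0, 4],
  [-2, 0, 1, 0, 4],
  [-2, 0, 1, 0, 4],
])

```text
time: 35.25
eef_pos: [0.5465, 0.0038, 0.1885]
ee_rot: [3.13, -0.002, 1.597]
wrist_force: [-0.0, -0.1, -4.8]
opening: 0.0092
```

Emit:
drive_tool([
  [0, 0, 1, 0, 4],
  [0, 0, 1, 0, 4],
])

```text
time: 35.45
eef_pos: [0.5469, 0.004, 0.1884]
ee_rot: [3.129, -0.002, 1.597]
wrist_force: [-1.8, 0.3, 2.4]
opening: 0.0095
```

Base is on the plate. Look before releasing.

Run:
```python
from h import *
snap('wrist','w25');im,d=snap('side','s5')
cv2.imwrite('pics/s5c.png',cv2.resize(im[130:280,210:350,::-1],None,fx=4,fy=4,interpolation=cv2.INTER_CUBIC))
for n in['plunger_tip','shaft','dial_stand']: print(n,landmark_of(n,'side')[:2],landmark_of(n,'wrist')[:2])
go((546,4,188,91.5))
print(proj('side',[.474,.004,.0842]),proj('wrist',[.474,.004,.0842]))
```

```text
plunger_tip [] [{'pixel': [222.8, 166.0], 'p': 0.55}]
shaft [{'pixel': [193.9, 290.7], 'p': 0.75}] [{'pixel': [214.5, 174.2], 'p': 0.95}, {'pixel': [152.6, 180.3], 'p': 0.34}]
dial_stand [{'pixel': [229.6, 273.7], 'p': 0.73}] [{'pixel': [198.2, 270.6], 'p': 0.81}]
t 35.85 p [547.    4.1 188.3] rpy [ 1.793e+02 -1.000e-01  9.150e+01] F [-1.5  1.4  5.5] op 9.6 q [ 0.01  0.36 -0.    1.2   0.    1.55]
(546, 4, 188, 91.5) -> [-0.1 -1.   0.3] 0.0 rows 0.0 0.0
(np.float64(190.9053486010009), np.float64(291.0186258222254)) (np.float64(218.2735069871291), np.float64(163.56653985956902))
```

View pics/s5c.png

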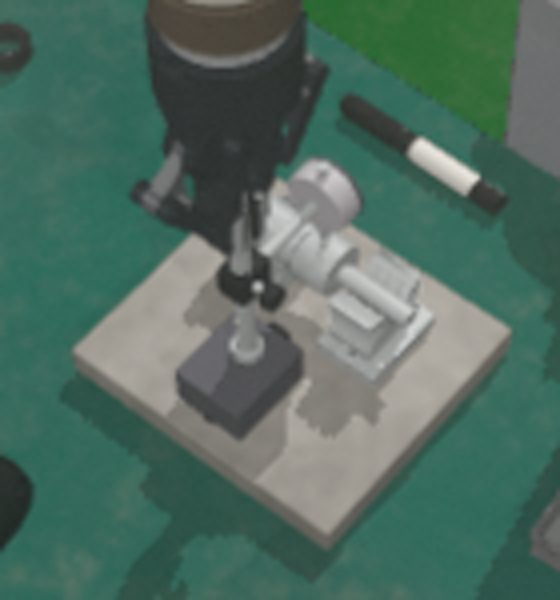

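View pics/w25.png

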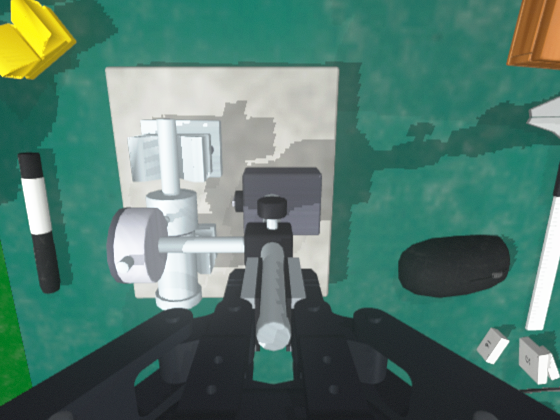

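Emit:
drive_tool([
  [0, 0, 0, 0, 15],
  [0, 0, 0, 0, 30],
  [0, 0, 0, 0, 34],
  [0, 0, 0, 0, 34],
  [0, 0, -20, 0, 34],
  [0, 0, -50, 0, 34],
  [0, 0, -70, 0, 34],
  [0, 0, -70, 0, 34],
])

```text
time: 36.65
eef_pos: [0.5475, 0.0038, 0.2604]
ee_rot: [3.124, -0.002, 1.597]
wrist_force: [-0.2, -0.2, -0.1]
opening: 0.0342
```

Run:
```python
from h import *
snap('wrist','w26')
go((400,-250,300,91.5))
```

```text
t 36.7 p [546.6   3.8 258.4] rpy [ 1.792e+02 -1.000e-01  9.150e+01] F [ 0.6  0.2 -0. ] op 34.0 q [0.01 0.32 0.13 1.36 0.   1.55]
(400, -250, 300, 91.5) -> [-249.8 -152.6  -44.2] 0.0 rows 5.9 0.0
```

View pics/w26.png

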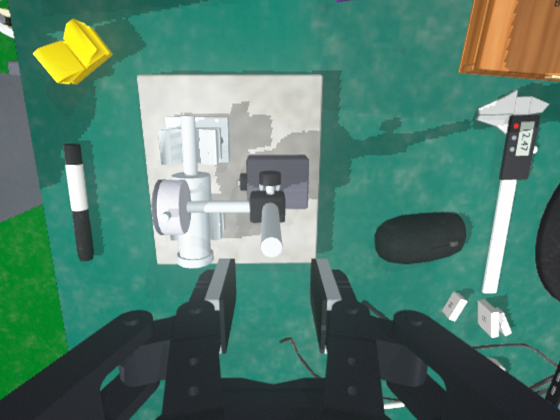

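Emit:
drive_tool([
  [0, 0, -40, 0, 34],
  [-250, -150, -45, 0, 34],
  [-250, -150, -45, 0, 34],
  [-250, -150, -45, 0, 34],
  [-250, -150, -45, 0, 34],
  [-250, -150, -45, 0, 34],
  [-250, -150, -45, 0, 34],
  [-250, -150, -45, 0, 34],
])

```text
time: 37.5
eef_pos: [0.3988, -0.2536, 0.2985]
ee_rot: [3.134, -0.002, 1.59]
wrist_force: [0.6, -0.3, -0.7]
opening: 0.0341
```

Run:
```python
from h import *
im,d=snap('top','t2');im2,d2=snap('side','s6')
a=cv2.resize(im[150:250,230:340,::-1],None,fx=3.6,fy=3.6,interpolation=cv2.INTER_CUBIC)
b=cv2.resize(im2[150:280,220:350,::-1],None,fx=3,fy=3,interpolation=cv2.INTER_CUBIC)
o=np.zeros((400,800,3),np.uint8);o[:a.shape[0],:a.shape[1]]=a;o[:b.shape[0],400:400+b.shape[1]]=b
cv2.imwrite('pics/f.png',o)
for n in['plunger_tip','shaft','dial_stand','vee_a','packing']: print(n,landmark_of(n,'side')[:2],landmark_of(n,'top')[:2])
w=cloud('top',d); q=w[140:260,230:345].reshape(-1,3)
p=q[(q[:,2]>.185)&(q[:,2]<.24)];print('post',len(p),p.mean(0))
b=q[(q[:,2]>.045)&(q[:,2]<.068)&(q[:,0]>.512)];print('base',cv2.minAreaRect((b[:,:2]*1000).astype(np.float32)))
dd=q[(q[:,2]>.12)&(q[:,2]<.17)&(q[:,0]<.492)];print('dial',len(dd),dd.mean(0),cv2.minAreaRect((dd[:,:2]*1000).astype(np.float32)))
for y in np.arange(-.07,.08,.004):
    s=(abs(q[:,1]-y)<.002)&(abs(q[:,0]-.474)<.004);
    if s.any():print(round(y*1000),round(np.median(q[s,2])*1000,1),end=' | ')
print(proj('side',[.474,.004,.0842]))
```

```text
plunger_tip [] []
shaft [{'pixel': [189.8, 289.3], 'p': 0.83}] [{'pixel': [217.0, 302.0], 'p': 0.38}]
dial_stand [{'pixel': [225.1, 274.2], 'p': 0.88}] [{'pixel': [184.0, 283.9], 'p': 0.62}]
vee_a [{'pixel': [205.7, 357.1], 'p': 0.82}, {'pixel': [303.3, 309.3], 'p': 0.63}] [{'pixel': [149.2, 209.2], 'p': 0.83}, {'pixel': [265.2, 236.8], 'p': 0.67}]
packing [{'pixel': [212.7, 302.4], 'p': 0.64}] [{'pixel': [213.1, 269.9], 'p': 0.44}]
post 31 [0.54726091 0.00740132 0.20854377]
base ((553.1469116210938, 7.517496109008789), (68.05719757080078, 46.44704055786133), 1.5635685920715332)
dial 201 [0.47562917 0.00480397 0.1456661 ] ((478.05206298828125, 5.05379581451416), (26.71104621887207, 38.84288787841797), 1.1872245073318481)
-70 29.1 | -66 86.5 | -62 82.3 | -58 81.4 | -54 80.9 | -50 81.7 | -46 80.9 | -42 82.0 | -38 82.3 | -34 83.2 | -30 82.4 | -26 82.0 | -22 83.7 | -18 80.8 | -14 142.3 | -10 146.0 | -6 148.2 | -2 151.3 | 2 152.9 | 6 154.7 | 10 148.8 | 14 149.2 | 18 146.7 | 22 142.3 | 26 138.5 | 30 73.8 | 34 73.8 | 38 75.3 | 42 73.9 | 46 74.0 | 50 72.6 | 54 73.5 | 58 76.8 | 62 70.0 | 66 71.9 | 70 72.3 | 74 24.2 | 78 26.3 | (np.float64(190.9053486010009), np.float64(291.0186258222254))
```

View pics/f.png

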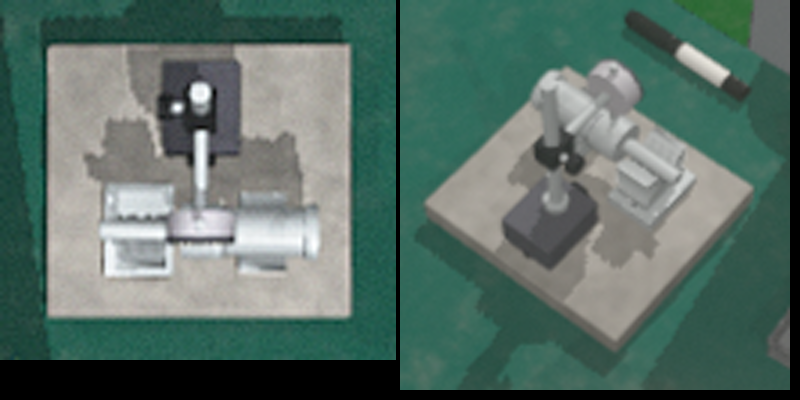

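Run:
```python
from h import *
im,d=snap('wrist','w27'); s=read_state();print(s['time'],s['joint_vel'].round(3))
print(close_job())
```

```text
38.15 [-0.005 -0.002 -0.     0.     0.     0.   ]
the job is handed in; nothing more can be done
None
```

I set the job up as asked and handed it in at about 38 s of the 131 s limit. `close_job` gives no verdict, so I don't know the score.

- **Packing and vee blocks:** the packing plate lies flat on the granite with one grey steel vee block on it, about 3 mm off centre. The other block stands straight on the plate. The two are about 76.5 mm apart and within 1–2° of each other. I left the purple and yellow look-alikes alone.
- **Spindle:** it lies in both vees with the thin end to the left on the packed-up block. In the wrist depth picture, after removing a 2.6 mm height bias seen on the granite, both journal tops were within 0.3 mm of the level position. The blocks are 38 and 39 mm out from the spindle's middle.
- **Dial stand:** it stands free behind the spindle, turned about 1.5°. The dial is about 1–3 mm from the land's middle, and the arm is clear.

**Not seen directly:**
- **Plunger travel:** the dial hid the tip in the last pictures. That it is pushed in, by about 4 mm, follows from the stand's base resting on the granite and the known heights.
- **Tip position:** the networks found no tip in the last top and side pictures. The one earlier detection, from the wrist camera before release, put it about 3 mm from the land's middle.
- **Stand upright:** this is inferred from its base resting on the granite and the post's position in the top view.

Early on I turned the wrist into its last joint's limit, which tilted the tool by about 2.5°. I brought that down to about 0.6° before touching anything.

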